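# Fill up the tray of yellow cheeses and stack the emptied tray

## Task

Take the single yellow cheese out of its otherwise empty tray and stand it in the free pocket of the tray that already holds two yellow cheeses, so that this tray is full. Then lay the emptied tray squarely on top of the stack of empty trays, right way up. Leave the stack where it stands, and leave the red cheeses and their tray, the brush, the jar and the cup alone.

Things in the scene. Friction and masses are not known exactly. Their poses are not given: they have to be found in the camera images.
- fill_tray: Tray to be filled up: open blue tray, 186 (its x) x 60 (its y) x 20 mm high, 120 g. Floor and walls 3 mm; two full-height cross walls make three pockets (58 x 54 mm) centred at x = -61, 0, +61 mm. Origin: centre of its underside, z up. It holds two yellow cheeses at the start and one pocket, any of the three, is free.
- last_tray: Tray to be emptied and then stacked: open blue tray, 186 (its x) x 60 (its y) x 20 mm high, 120 g. Floor and walls 3 mm; two full-height cross walls make three pockets (58 x 54 mm) centred at x = -61, 0, +61 mm. Origin: centre of its underside, z up. One yellow cheese stands in any one of its pockets. Empty, lift it by gripping across its 60 mm width at mid-length.
- stack_top: Upper tray of the stack of two empty trays: open blue tray, 186 (its x) x 60 (its y) x 20 mm high, 120 g. Floor and walls 3 mm; two full-height cross walls make three pockets (58 x 54 mm) centred at x = -61, 0, +61 mm. Origin: centre of its underside, z up. Its underside stands 20 mm above the table, its rim 40 mm; a tray laid on it rests flat on the rims, nothing interlocks.
- last_cheese: The single cheese to move: small yellow waxed cheese, an upright cylinder 42 mm in diameter and 44 mm tall, about 70 g, with a white paper dot on top. Origin: centre of its underside; z up. It stands on the floor of last_tray and rises 27 mm above the tray's rim.
- fill_cheese_a: One of the two cheeses already in fill_tray: small yellow waxed cheese, an upright cylinder 42 mm in diameter and 44 mm tall, about 70 g, with a white paper dot on top. Origin: centre of its underside; z up. 
- fill_cheese_b: The other cheese already in fill_tray: small yellow waxed cheese, an upright cylinder 42 mm in diameter and 44 mm tall, about 70 g, with a white paper dot on top. Origin: centre of its underside; z up. 
- red_tray: Bystander: open blue tray, 186 (its x) x 60 (its y) x 20 mm high, 120 g. Floor and walls 3 mm; two full-height cross walls make three pockets (58 x 54 mm) centred at x = -61, 0, +61 mm. Origin: centre of its underside, z up. It holds two red cheeses in its end pockets, the middle one is free. Not to be moved or used.
- red_cheese_a: Bystander: small red waxed cheese of the same size (42 mm across, 44 mm tall, origin at the centre of its underside) in the red cheeses' tray. Not to be moved.
- red_cheese_b: Bystander: small red waxed cheese of the same size (42 mm across, 44 mm tall, origin at the centre of its underside) in the red cheeses' tray. Not to be moved.
- brush: Bystander: red-handled brush lying beyond the trays; origin on its underside. Not to be moved.
- rennet_jar: Bystander: jar with a green cap, 60 mm across, 85 mm tall; origin at the centre of its underside. Not to be moved.
- coat_cup: Bystander: white plastic cup, 80 mm across, 70 mm tall; origin at the centre of its underside. Not to be moved.
Not all that is in view belongs to the job. Leave any purple look-alike of the fill_cheese_b alone.

How it is judged:
By the outcome, as a careful person would: the job done as asked, in the order asked, and still so for the second after the job is handed in, with the robot touching nothing.
It also fails if it takes over 56 s, if anything falls off the work surface, if the arm or the gripper's body presses on something with over 40 N, if the wrist force passes 120 N, or if a joint passes its speed limit or range.

## Robot

A 7-joint arm with a two-finger parallel gripper is mounted at the origin on the work surface. World frame = base frame: x ahead of the robot, y to its left, z up, the work surface at z = 0. Lengths are in m, angles in rad, forces in N, time in s.
With the tool pointing down it reaches from about 0.4 to 0.875 m from the base axis. Payload 19.3 kg.
Tool frame: the origin (TCP) lies at the very end of the fingers, on their centre line; the grasp point (between the pads) lies 19 mm behind it; z points along the fingers, y is the direction in which the jaws open and shut (so a half turn about z gives the same grasp; the last joint's range is limited). The gripper opens to 85 mm and grips with 20 to 120 N. Pads are 22 mm wide; open, the fingers measure 114 mm over their backs; the gripper's body (76 mm by 85 mm) begins 54 mm behind the grasp point. The pads swing forward as they close: fully open they stand 13 mm farther back than shut.
Start: joints at [1.205, 0.521, -0.036, 1.599, 0.021, 1.021, -0.113], TCP at [0.182, -0.598, 0.191] pointing down, gripper open.
Joint ranges: [-2.91, 2.91], [-0.3, 2.13], [-1.5, 1.42], [0.17, 2.43], [-1.26, 4.41], [0.16, 1.93], [-2.52, 2.52]. Speed limits (rad/s): [1.89, 1.89, 2.39, 2.39, 3.01, 3.01, 3.01].

## Interface

Orientations are given as [roll, pitch, yaw] about the fixed x, y, z axes, in that order (R = Rz(yaw) Ry(pitch) Rx(roll)).
In Python, from workcell import bot gives the robot as it stands.
- The arm moves only by the tool apply_moves, never from a script. Its argument "commands" is a list of rows, each an object with "travel": the shift along the tool's x, y, z in m, a list of three; "twist": the turn, a rotation vector about the tool's x, y, z in degrees, a list of three; "claw": the finger opening in m, from 0 to 0.0854. A call has 1 to 10 rows; each row is the pose to reach, as a shift and turn from the pose commanded when the call began, along the tool's axes at that moment; what a row does not reach only later rows make up. A row lasts 1/10 s, in which the tool goes at most 50 mm and 8.59 degrees, less where a joint would pass 70% of its speed; a pose out of reach is approached as far as the arm can. A call with a gripper value outside its range is refused whole. The fingers move at their own pace and stop on an object; "force" is the grip in N (left out, the last holds). Time passes only in rows, so rows that repeat a pose let the fingers close. It gives the time, the measured TCP pose, the force and the opening at its end, in the units of the state.
- bot.observe(): the state, without advancing time (a new reading comes with each control period).
- bot.grab_frame(name): name is "scene" or "side" or "wrist"; returns a dict with "frame" (420x560x3 uint8, blue, green, red), "fx", "fy", "cx", "cy" (pixels), "pose" (4x4, takes a point from camera to world coordinates); the wrist camera has in their place "tool_from_camera" (4x4, takes a point from camera to tool coordinates, whose origin is the TCP and whose axes are the flange's). Camera axes: x right, y up, looking along -z (the intrinsics and any distortion apply to the point x, -y, -z); pixel columns grow to the right and rows downward; lengths in m; the calibration is good to about 2 mm. A picture is of the moment at which its call begins: read the wrist's pose just before it. There is no depth.
- bot.job_done(): hands the job in, once; it reports no verdict.
The state is a dict: "clock": time; "qpos": joint angles; "qd": joint speeds; "joint_efforts": joint torques, N m; "position": TCP position; "tool_rot": TCP orientation; "force": force on the tool from outside, world axes, zero at the start; "moment": the same for the moment, N m; "grip_width": finger opening in m.
Only numpy, scipy, OpenCV 4.12 (cv2) and the standard library are available. Lean on these libraries where they do the work, as an engineer would, in place of code of your own. Each camera call takes 0.05 s, during which the arm holds its last target.

## Working session

There is one attempt and no reset: what is moved stays moved. The work goes in short steps, Python scripts to look and compute and a tool call to move; the robot and the scene stay as the last step left them, time stands still between calls to the robot, and variables do not carry over. Pictures are saved under pics/ and viewed, and the job is handed in when it is done.

Besides the shell and the picture viewer there is one more tool, called after ">>>" by a JSON object that holds its "name" and its "arguments". apply_moves: Moves the arm, as the interface text tells. Its arguments: {"type":"object","properties":{"commands":{"type":"array"},"force":{"type":"number"}},"required":["commands"]}

```bash
ls; mkdir -p pics
python3 - <<'E'
from workcell import bot
import cv2,numpy as np
o=bot.observe(); print({k:np.round(v,3).tolist() for k,v in o.items()})
for n in ["scene","side","wrist"]:
    f=bot.grab_frame(n); cv2.imwrite(f"pics/{n}0.png",f["frame"])
    print(n,{k:(np.round(v,4).tolist() if k!="frame" else v.shape) for k,v in f.items()})
E
```

```text
pics
{'clock': 0.0, 'qpos': [1.205, 0.522, -0.036, 1.6, 0.021, 1.021, -0.113], 'qd': [-0.0, -0.0, -0.0, -0.0, -0.0, -0.002, -0.0], 'joint_efforts': [0.0, -92.709, 1.98, -36.993, 0.018, 0.008, 0.0], 'position': [0.182, -0.598, 0.191], 'tool_rot': [-3.141, 0.0, 0.296], 'force': [-0.572, -0.915, 0.626], 'moment': [-0.004, 0.042, 0.028], 'grip_width': 0.085}
scene {'frame': (420, 560, 3), 'fx': 495.3801, 'fy': 495.3801, 'cx': 285.3676, 'cy': 208.8184, 'pose': [[0.1514, -0.8396, 0.5216, 1.1657], [0.9884, 0.1207, -0.0927, -0.0969], [0.0149, 0.5296, 0.8481, 1.0073], [0.0, 0.0, 0.0, 1.0]]}
side {'frame': (420, 560, 3), 'fx': 494.3876, 'fy': 494.3876, 'cx': 278.2399, 'cy': 213.87, 'pose': [[-0.9146, 0.2399, -0.3256, 0.2069], [-0.4044, -0.5519, 0.7293, 0.7911], [-0.0048, 0.7987, 0.6018, 0.7147], [0.0, 0.0, 0.0, 1.0]]}
wrist {'frame': (420, 560, 3), 'fx': 320.3408, 'fy': 320.3408, 'cx': 279.3481, 'cy': 209.5407, 'tool_from_camera': [[-0.0005, 0.962, 0.273, 0.0687], [1.0, 0.0007, -0.0005, 0.0003], [-0.0007, 0.273, -0.962, -0.1822], [0.0, 0.0, 0.0, 1.0]]}
```

View pics/scene0.png

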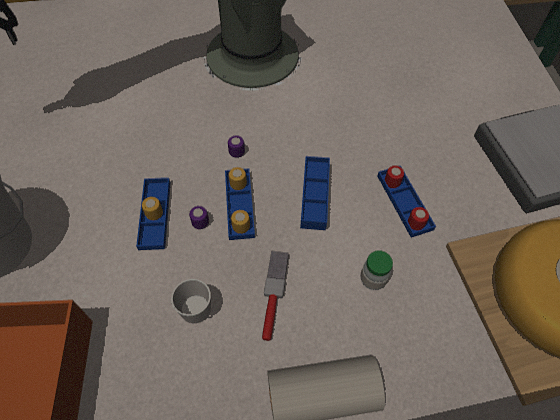

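View pics/side0.png

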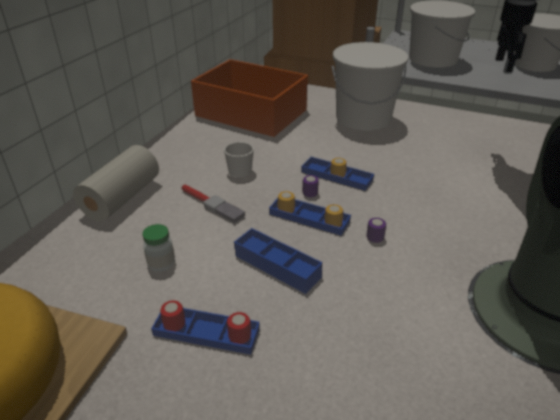

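View pics/wrist0.png

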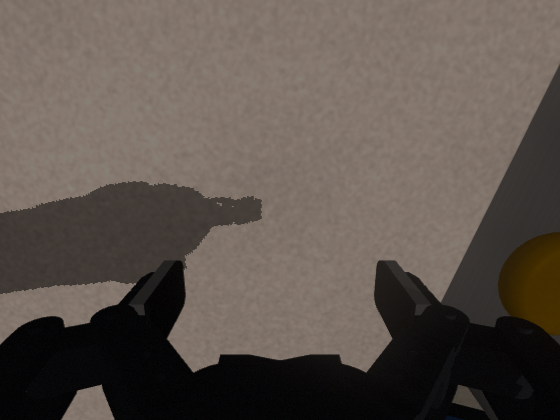

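The wanted cheese is the lone yellow one at scene (151,208). The things it could be mistaken for are:
- fill-tray yellow cheeses at (237,178) and (240,221)
- purple look-alikes at (236,146) and (199,217)
- red cheeses at (395,176) and (419,217)

The fill tray is at (240,203) with its middle pocket free. The stack is at (315,192). Next I measure them and take one close crop.

```bash
cat > h.py <<'E'
import cv2,numpy as np
from scipy.optimize import minimize
from workcell import bot
def grab(n):
    o=bot.observe(); f=bot.grab_frame(n)
    if n=="wrist":
        from scipy.spatial.transform import Rotation as R
        T=np.eye(4);T[:3,:3]=R.from_euler('xyz',o['tool_rot']).as_matrix();T[:3,3]=o['position']
        f['pose']=T@np.array(f['tool_from_camera'])
    f['pose']=np.array(f['pose']); f['K']=np.array([[f['fx'],0,f['cx']],[0,f['fy'],f['cy']],[0,0,1]])
    return f
def proj(f,P):
    P=np.atleast_2d(P); c=(P-f['pose'][:3,3])@f['pose'][:3,:3]
    c=c*[1,-1,-1]; q=c@f['K'].T; return q[:,:2]/q[:,2:]
def back(f,uv,z):
    d=np.linalg.inv(f['K'])@np.array([uv[0],uv[1],1.]); d=f['pose'][:3,:3]@(d*[1,-1,-1]); o=f['pose'][:3,3]
    return o+d*(z-o[2])/d[2]
def blobs(f,kind,amin=60):
    hsv=cv2.cvtColor(f['frame'],cv2.COLOR_BGR2HSV); h,s,v=cv2.split(hsv)
    m={'blue':(h>100)&(h<125)&(s>140)&(v>35),'yellow':(h>12)&(h<30)&(s>110)&(v>60),'purple':(h>125)&(h<160)&(s>60),'red':((h<8)|(h>172))&(s>140)&(v>50)}[kind]
    m=m.astype(np.uint8)
    n,l,st,c=cv2.connectedComponentsWithStats(cv2.morphologyEx(m,cv2.MORPH_CLOSE,np.ones((3,3),np.uint8)))
    return [(np.argwhere(l==i)[:,::-1].astype(np.float32),c[i],st[i]) for i in range(1,n) if st[i,4]>=amin]
def hullof(pts):  # pixel-area hull
    p=np.concatenate([pts+[dx,dy] for dx in(-.5,.5) for dy in(-.5,.5)]).astype(np.float32)
    return cv2.convexHull(p).reshape(-1,2)
def box(x,y,a,z0,h,L=.186,W=.06):
    c,s=np.cos(a),np.sin(a)
    return np.array([[x+c*u-s*w,y+s*u+c*w,z] for z in(z0,z0+h) for u in(-L/2,L/2) for w in(-W/2,W/2)])
def cyl(x,y,z0,r=.021,h=.044):
    t=np.linspace(0,2*np.pi,40,endpoint=False)
    return np.array([[x+r*np.cos(a),y+r*np.sin(a),z] for z in(z0,z0+h) for a in t])
def iou(f,P,H):
    A=cv2.convexHull(proj(f,P).astype(np.float32)).reshape(-1,2)
    i,_=cv2.intersectConvexConvex(A,H); a=cv2.contourArea(A)+cv2.contourArea(H)
    return i/(a-i)
def fit(obs,model,x0,step):
    best=minimize(lambda p:-sum(iou(f,model(p),H) for f,H in obs),x0,method='Nelder-Mead',
      options=dict(initial_simplex=np.vstack([x0]+[np.array(x0)+np.eye(len(x0))[i]*step[i] for i in range(len(x0))]),xatol=1e-5,fatol=1e-6,maxiter=2000))
    return best.x,-best.fun/len(obs)
E
python3 - <<'E'
from h import *
S=grab("scene");D=grab("side")
for f,n in((S,'S'),(D,'D')):
    for k in('blue','yellow','purple','red'):
        for p,c,st in blobs(f,k):
            print(n,k,c.round(1),st.tolist(),back(f,c,.03).round(3)[:2])
im=cv2.resize(S['frame'][130:260,120:260],None,fx=5,fy=5,interpolation=cv2.INTER_CUBIC); cv2.imwrite('pics/crop1.png',im[:600])
E
```

```text
S blue [315.1 193.4] [301, 157, 29, 73, 1794] [0.532 0.086]
S blue [239.3 206.2] [225, 169, 30, 71, 1002] [ 0.542 -0.095]
S blue [405.1 202.5] [378, 170, 58, 67, 1143] [0.588 0.292]
S blue [153.  215.9] [137, 178, 32, 72, 1436] [ 0.541 -0.294]
S yellow [236.9 179. ] [229, 167, 17, 23, 257] [ 0.464 -0.093]
S yellow [151.  208.6] [142, 197, 18, 23, 262] [ 0.52  -0.298]
S yellow [239.7 221.8] [231, 210, 18, 23, 265] [ 0.585 -0.099]
S yellow [519.4 298.9] [447, 218, 113, 186, 12319] [0.856 0.464]
S purple [235.9 147.3] [228, 136, 17, 21, 239] [ 0.367 -0.086]
S purple [199.1 218.2] [189, 206, 20, 23, 276] [ 0.562 -0.19 ]
S red [393.5 177.6] [385, 166, 19, 22, 248] [0.514 0.284]
S red [417.5 219.1] [408, 207, 21, 23, 282] [0.636 0.308]
S red [269.3 317.7] [262, 295, 15, 46, 393] [ 0.819 -0.062]
D blue [317.3 167.3] [310, 164, 15, 8, 71] [ 0.565 -0.266]
D blue [358.6 178.9] [350, 175, 18, 8, 80] [ 0.45  -0.255]
D blue [309.9 215. ] [299, 209, 22, 13, 166] [ 0.509 -0.064]
D blue [255.  244.7] [244, 237, 24, 17, 221] [0.578 0.081]
D blue [277.7 256.2] [264, 248, 29, 19, 292] [0.52  0.095]
D blue [301.  268.1] [287, 259, 29, 19, 306] [0.462 0.108]
D blue [206.8 329.9] [191, 320, 33, 21, 462] [0.555 0.321]
D yellow [311.6  41.8] [265, 0, 88, 85, 3389] [ 0.941 -1.213]
D yellow [275.5  40.8] [273, 25, 6, 28, 99] [ 1.088 -1.165]
D yellow [338.1 167.5] [332, 160, 14, 15, 158] [ 0.515 -0.286]
D yellow [286.1 202.2] [278, 193, 16, 18, 202] [ 0.579 -0.088]
D yellow [333.5 215.9] [326, 206, 17, 19, 222] [ 0.458 -0.082]
D yellow [ 33.3 349.5] [0, 283, 88, 137, 6749] [0.803 0.475]
D purple [310.2 186.6] [303, 175, 15, 22, 202] [ 0.55  -0.173]
D purple [376.5 229.9] [369, 219, 17, 22, 181] [ 0.355 -0.071]
D red [194.4 192.3] [183, 186, 24, 13, 94] [ 0.801 -0.037]
D red [171.6 311.5] [161, 302, 21, 16, 122] [0.636 0.31 ]
D red [238.  323.8] [228, 314, 21, 16, 130] [0.512 0.287]
```

View pics/crop1.png

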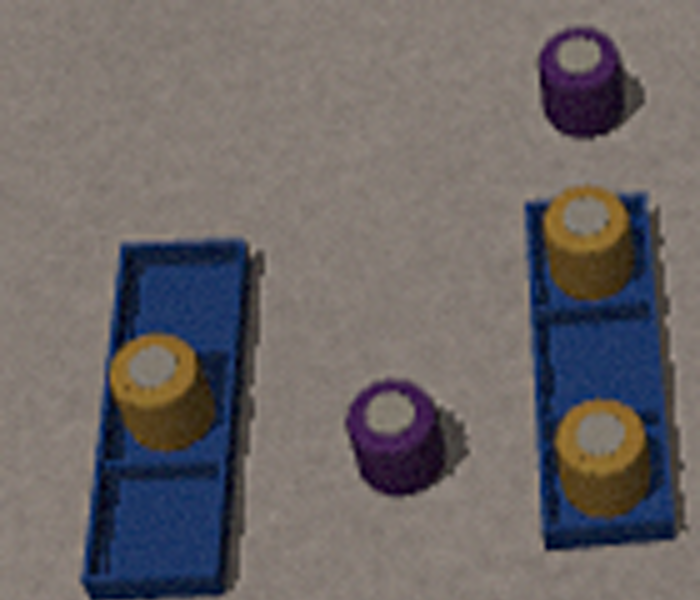

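The crop shows the lone yellow cheese in the left tray's middle pocket, with a purple one standing loose to its right. The fill tray's middle pocket is free.

Run:
```python
from h import *
S=grab("scene");D=grab("side")
def bl(f):
    hsv=cv2.cvtColor(cv2.GaussianBlur(f['frame'],(3,3),0),cv2.COLOR_BGR2HSV); h,s,v=cv2.split(hsv)
    m=((h>98)&(h<128)&(s>100)&(v>15)).astype(np.uint8)
    m=cv2.morphologyEx(m,cv2.MORPH_OPEN,np.ones((2,2),np.uint8))
    n,l,st,c=cv2.connectedComponentsWithStats(cv2.dilate(m,np.ones((3,3))))
    return [np.argwhere((l==i)&(m>0))[:,::-1].astype(np.float32) for i in range(1,n) if st[i,4]>60]
vis=[S['frame'].copy(),D['frame'].copy()]
names={'stack':(.532,.086,0,.04),'fill':(.53,-.095,0,.02),'last':(.53,-.294,0,.02),'red':(.575,.297,0.2,.02)}
def gather(f,P,grow=6):
    A=cv2.convexHull(proj(f,P).astype(np.float32)).reshape(-1,2)
    pts=[]
    for b in bl(f):
        c=b.mean(0)
        if cv2.pointPolygonTest(A,(float(c[0]),float(c[1])),True)>-8: pts.append(b)
    return hullof(np.concatenate(pts))
for n,(x,y,a,h) in names.items():
    r=[]
    for obs in ([S],[D],[S,D]):
        o=[(f,gather(f,box(x,y,a,0,h))) for f in obs]
        p,s=fit(o,lambda p:box(p[0],p[1],p[2],0,h),[x,y,a],[.01,.01,.1]); r.append((p.round(4).tolist(),round(s,3)))
    print(n,r)
    for f,v in((S,vis[0]),(D,vis[1])):
        cv2.polylines(v,[np.int32(cv2.convexHull(proj(f,box(*p,0,h)).astype(np.float32))*8)],True,(0,255,0),1,cv2.LINE_AA,3)
    for f,v in((S,vis[0]),(D,vis[1])): cv2.polylines(v,[np.int32(gather(f,box(*p,0,h))*8)],True,(0,0,255),1,cv2.LINE_AA,3)
for k,z0,gs in(('yellow',.003,[(.515,-.292),(.459,-.087),(.58,-.093)]),('purple',0,[(.36,-.08),(.555,-.18)]),('red',.003,[(.512,.286),(.635,.309)])):
    for g in gs:
        o=[];rr=[]
        for f in(S,D):
            tgt=proj(f,[[*g,.025]])[0]
            b=min(blobs(f,k),key=lambda b:np.linalg.norm(b[1]-tgt)); o.append((f,hullof(b[0])))
            p,s=fit(o[-1:],lambda p:cyl(*p,z0),list(g),[.01,.01]); rr.append((p.round(4).tolist(),round(s,3)))
        p,s=fit(o,lambda p:cyl(*p,z0),list(g),[.01,.01]); print(k,rr,p.round(4),round(s,3))
v=np.vstack([cv2.resize(vis[0][140:250,120:450],(800,267)),cv2.resize(vis[1][150:360,140:390],(396,333)).repeat(1,0) if 0 else cv2.resize(vis[1][140:360,140:600],(800,333))[:, :800]]); cv2.imwrite('pics/fit1.png',v)
```

```text
stack [([0.5227, 0.0911, -0.2279], np.float64(0.963)), ([0.5284, 0.0779, -0.3934], np.float64(0.672)), ([0.5227, 0.091, -0.229], np.float64(0.803))]
fill [([0.522, -0.0925, -0.043], np.float64(0.969)), ([0.5216, -0.0954, -0.0935], np.float64(0.568)), ([0.522, -0.0926, -0.0426], np.float64(0.767))]
last [([0.5202, -0.2941, -0.0979], np.float64(0.983)), ([0.5189, -0.3053, -0.0761], np.float64(0.633)), ([0.5201, -0.2941, -0.098], np.float64(0.803))]
red [([0.5708, 0.303, 0.185], np.float64(0.942)), ([0.5708, 0.2993, 0.1599], np.float64(0.735)), ([0.5705, 0.3029, 0.1846], np.float64(0.835))]
yellow [([0.5147, -0.2976], np.float64(0.87)), ([0.5195, -0.3096], np.float64(0.613))] [ 0.5158 -0.2973] 0.737
yellow [([0.4568, -0.092], np.float64(0.875)), ([0.463, -0.1027], np.float64(0.67))] [ 0.4597 -0.092 ] 0.767
yellow [([0.578, -0.098], np.float64(0.885)), ([0.5852, -0.1096], np.float64(0.642))] [ 0.58  -0.098] 0.758
purple [([0.3579, -0.0853], np.float64(0.892)), ([0.3627, -0.0897], np.float64(0.607))] [ 0.3582 -0.0853] 0.747
purple [([0.5555, -0.1905], np.float64(0.898)), ([0.559, -0.1952], np.float64(0.72))] [ 0.5556 -0.1905] 0.806
red [([0.5087, 0.2864], np.float64(0.877)), ([0.526, 0.2615], np.float64(0.409))] [0.5089 0.2863] 0.632
red [([0.6322, 0.3098], np.float64(0.882)), ([0.6572, 0.2864], np.float64(0.388))] [0.6323 0.3098] 0.623
```

View pics/fit1.png

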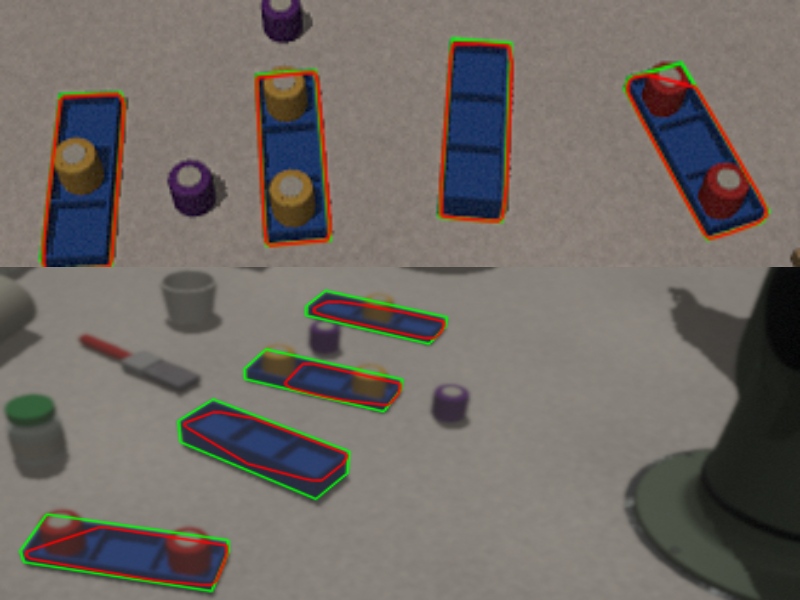

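The scene fits reproject well onto the side view, since the green outlines match the trays there. Next I move above the single cheese for a wrist view.

```bash
cat > go.py <<'E'
import sys,numpy as np
from scipy.spatial.transform import Rotation as R
from workcell import bot
def plan(p,yaw,o=None):
    o=o or bot.observe(); Rt=R.from_euler('xyz',o['tool_rot']); Rg=R.from_euler('xyz',[np.pi,0,yaw])
    print('t',round(o['clock'],2),'travel',Rt.inv().apply(np.array(p)-o['position']).round(4),'twist',(Rt.inv()*Rg).as_rotvec(degrees=True).round(2),'pos',np.round(o['position'],4),'rot',np.round(o['tool_rot'],4),'q',np.round(o['qpos'],2),'F',np.round(o['force'],1),'w',round(o['grip_width'],4))
if __name__=='__main__':
    a=[float(v) for v in sys.argv[1:5]]; plan(a[:3],a[3])
E
python3 go.py .515 -.296 .15 -.098
```

```text
t 0.35 travel [ 0.4063 -0.1916  0.0414] twist [-2.000e-02  0.000e+00  2.256e+01] pos [ 0.1822 -0.5978  0.1914] rot [-3.1413 -0.      0.2958] q [ 1.2   0.52 -0.04  1.6   0.02  1.02 -0.11] F [-0.6 -0.  -0.4] w 0.0854
```

>>> {"name": "apply_moves", "arguments": {"commands": [{"travel": [0.045, -0.021, 0.004], "twist": [0, 0, 2.5], "claw": 0.085}, {"travel": [0.09, -0.042, 0.009], "twist": [0, 0, 5], "claw": 0.085}, {"travel": [0.135, -0.064, 0.014], "twist": [0, 0, 7.5], "claw": 0.085}, {"travel": [0.18, -0.085, 0.018], "twist": [0, 0, 10], "claw": 0.085}, {"travel": [0.226, -0.106, 0.023], "twist": [0, 0, 12.5], "claw": 0.085}, {"travel": [0.271, -0.128, 0.028], "twist": [0, 0, 15], "claw": 0.085}, {"travel": [0.316, -0.149, 0.032], "twist": [0, 0, 17.5], "claw": 0.085}, {"travel": [0.361, -0.17, 0.037], "twist": [0, 0, 20], "claw": 0.085}, {"travel": [0.406, -0.192, 0.041], "twist": [0, 0, 22.5], "claw": 0.085}, {"travel": [0.406, -0.192, 0.041], "twist": [0, 0, 22.5], "claw": 0.085}]}}

```text
clock: 1.35
position: [0.5193, -0.2894, 0.1498]
tool_rot: [-3.139, -0.001, -0.09]
force: [-0.9, -0.7, 0.3]
grip_width: 0.0849
```

```bash
cat > w.py <<'E'
import sys
from h import *
def cheese(W,kind,g,z0):
    tgt=proj(W,[[*g,z0+.044]])[0]
    return tgt
if __name__=='__main__':
    W=grab('wrist'); cv2.imwrite(sys.argv[1],W['frame']); np.save('W.npy',W,allow_pickle=True)
    o=bot.observe(); print(o['clock'],o['position'],o['tool_rot'])
E
python3 w.py pics/w1.png
```

```text
1.4 [ 0.51688272 -0.29240391  0.1499237 ] [-3.14029114e+00  9.06500475e-05 -9.13852210e-02]
```

View pics/w1.png

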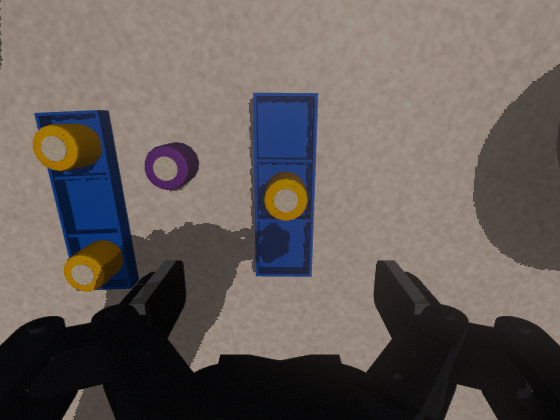

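The wrist view shows the target cheese at (287,200) in the last tray, the fill tray at (90,200) and the purple one at (170,166). I fit poses from this view.

```bash
cat > wf.py <<'E'
from h import *
def bl(f,vmin=25):
    hsv=cv2.cvtColor(cv2.GaussianBlur(f['frame'],(3,3),0),cv2.COLOR_BGR2HSV); h,s,v=cv2.split(hsv)
    return ((h>98)&(h<128)&(s>110)&(v>vmin)).astype(np.uint8)
def trayfit(f,x,y,a,h=.02,z0=0,grow=10,L=.186,W=.06):
    m=bl(f); k=np.zeros_like(m); A=cv2.convexHull(proj(f,box(x,y,a,z0,h)).astype(np.float32))
    cv2.fillPoly(k,[np.int32(A)],1); k=cv2.dilate(k,np.ones((2*grow+1,)*2)); m=cv2.morphologyEx(m&k,cv2.MORPH_OPEN,np.ones((3,3),np.uint8))
    H=hullof(np.argwhere(m)[:,::-1].astype(np.float32))
    p,s=fit([(f,H)],lambda p:box(p[0],p[1],p[2],z0,h),[x,y,a],[.008,.008,.06]); return p,s,H
def cylfit(f,x,y,z0,kind='yellow'):
    tgt=proj(f,[[x,y,z0+.035]])[0]
    b=min(blobs(f,kind),key=lambda b:np.linalg.norm(b[1]-tgt)); H=hullof(b[0])
    p,s=fit([(f,H)],lambda p:cyl(p[0],p[1],z0),[x,y],[.008,.008]); return p,s
E
python3 - <<'E'
from wf import *
from go import plan
W=grab('wrist'); o=bot.observe()
print(o['position'],o['tool_rot'],proj(W,[[.515,-.297,.047]]))
for g in((.52,-.294,-.098),(.522,-.0925,-.043)): p,s,_=trayfit(W,*g); print('tray',p.round(4),round(s,3))
for g in((.515,-.297),(.457,-.092),(.578,-.098)): p,s=cylfit(W,*g,.003); print('cheese',p.round(4),round(s,3))
p,s=cylfit(W,.5555,-.19,0,'purple'); print('purple',p.round(4),round(s,3))
plan([.515,-.297,.022],-.098)
E
```

```text
[ 0.51516917 -0.29477768  0.15019475] [-3.14141429e+00  4.49044041e-04 -9.41490793e-02] [[284.02101784 198.43504527]]
tray [ 0.5176 -0.2938 -0.0984] 0.991
tray [ 0.52   -0.093  -0.0445] 0.958
cheese [ 0.5171 -0.295 ] 0.931
cheese [ 0.4602 -0.0919] 0.85
cheese [ 0.5805 -0.098 ] 0.876
purple [ 0.5546 -0.1907] 0.919
t 1.45 travel [1.000e-04 2.300e-03 1.282e-01] twist [-0.01  0.03  0.22] pos [ 0.5152 -0.2948  0.1502] rot [-3.1414e+00  4.0000e-04 -9.4100e-02] q [ 0.43  0.52 -0.02  1.73  0.01  0.9  -1.26] F [-0.9 -1.2  0.5] w 0.085
```

>>> {"name": "apply_moves", "arguments": {"commands": [{"travel": [0.001, 0, 0.035], "twist": [0, 0, 0], "claw": 0.085}, {"travel": [0.001, 0, 0.07], "twist": [0, 0, 0], "claw": 0.085}, {"travel": [0.001, 0, 0.1], "twist": [0, 0, 0], "claw": 0.085}, {"travel": [0.001, 0, 0.12], "twist": [0, 0, 0], "claw": 0.085}, {"travel": [0.001, 0, 0.128], "twist": [0, 0, 0], "claw": 0.085}, {"travel": [0.001, 0, 0.128], "twist": [0, 0, 0], "claw": 0.085}, {"travel": [0.001, 0, 0.128], "twist": [0, 0, 0], "claw": 0.06}, {"travel": [0.001, 0, 0.128], "twist": [0, 0, 0], "claw": 0.06}], "force": 40}}

```text
clock: 2.25
position: [0.5161, -0.2966, 0.0238]
tool_rot: [3.141, -0.002, -0.097]
force: [-0.5, 0.2, 0.1]
grip_width: 0.0604
```

```bash
python3 w.py pics/w2.png; python3 go.py .516 -.296 .022 -.098
```

```text
2.3 [ 0.51604556 -0.29640911  0.02363344] [ 3.14101596e+00 -1.49575948e-03 -9.71590483e-02]
t 2.3 travel [-0.0001 -0.0004  0.0016] twist [ 0.03 -0.09  0.05] pos [ 0.516  -0.2964  0.0236] rot [ 3.141e+00 -1.500e-03 -9.720e-02] q [ 0.44  0.69 -0.02  1.8   0.02  0.64 -1.27] F [0.4 0.2 0.2] w 0.0599
```

View pics/w2.png

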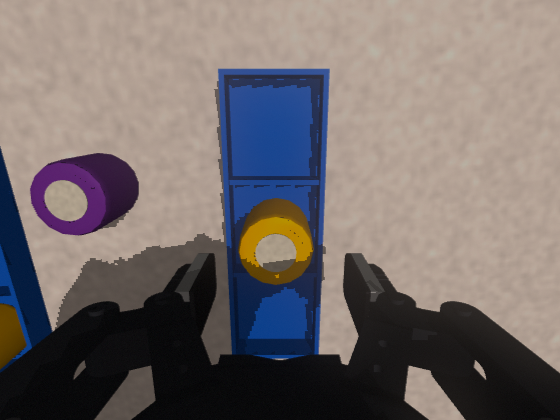

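The cheese top is at about (276,245), between the pads. I check the fit from this near view.

Run:
```python
from wf import *
W=np.load('W.npy',allow_pickle=True).item()
print(cylfit(W,.516,-.296,.003), trayfit(W,.518,-.294,-.098)[:2])
print(proj(W,[[.516,-.296,.047],[.516,-.2964,.0236]]))
```

```text
(array([ 0.51768871, -0.29551956]), np.float64(0.9189233794845953)) (array([ 0.51813789, -0.29393478, -0.09714777]), np.float64(0.9924204524368021))
[[277.49895109 252.35269265]
 [278.29843396 236.87041042]]
```

>>> {"name": "apply_moves", "arguments": {"commands": [{"travel": [0.001, 0, 0.001], "twist": [0, 0, 0], "claw": 0.05}, {"travel": [0.001, 0, 0.001], "twist": [0, 0, 0], "claw": 0.04}, {"travel": [0.001, 0, 0.001], "twist": [0, 0, 0], "claw": 0.03}, {"travel": [0.001, 0, 0.001], "twist": [0, 0, 0], "claw": 0.03}, {"travel": [0.001, 0, 0.001], "twist": [0, 0, 0], "claw": 0.03}, {"travel": [0.001, 0, 0.001], "twist": [0, 0, 0], "claw": 0.03}, {"travel": [0.001, 0, -0.01], "twist": [0, 0, 0], "claw": 0.03}, {"travel": [0.001, 0, -0.025], "twist": [0, 0, 0], "claw": 0.03}, {"travel": [0.001, 0, -0.05], "twist": [0, 0, 0], "claw": 0.03}, {"travel": [0.001, 0, -0.08], "twist": [0, 0, 0], "claw": 0.03}], "force": 40}}

```text
clock: 3.3
position: [0.5163, -0.2959, 0.1041]
tool_rot: [-3.141, 0.0, -0.097]
force: [-0.1, -0.2, 0.0]
grip_width: 0.0302
```

```bash
python3 w.py pics/w3.png; python3 go.py .52 -.093 .102 -.044
```

```text
3.35 [ 0.51853353 -0.29721064  0.10935912] [ 3.13952295 -0.00568385 -0.09732273]
t 3.35 travel [-0.0184 -0.2034  0.0068] twist [ 0.13 -0.32 -3.06] pos [ 0.5185 -0.2972  0.1094] rot [ 3.1395 -0.0057 -0.0973] q [ 0.44  0.57 -0.02  1.75  0.02  0.81 -1.26] F [ 2.6 -1.4  6.1] w 0.0299
```

View pics/w3.png

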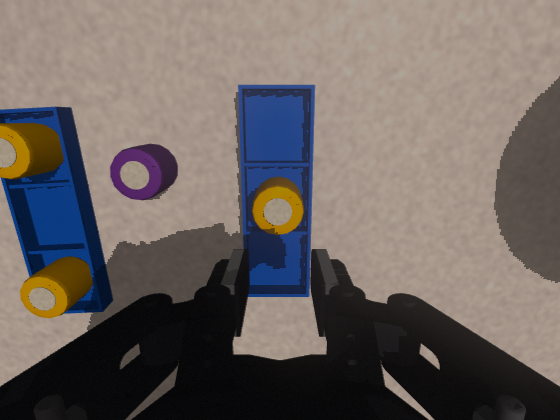

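The width reads 0.030, less than the 42 mm cheese, and the cheese is still in the tray at (278,210), so the grasp missed. I look for the cause.

Run:
```python
from wf import *
W=grab('wrist');o=bot.observe()
print(o['position'],o['tool_rot'],o['grip_width'])
print(cylfit(W,.516,-.296,.003), trayfit(W,.518,-.294,-.098)[:2])
T=W['pose']@np.linalg.inv(np.array(W['tool_from_camera']))
for k in(0,-.01,-.02,-.03,-.04):print(k,proj(W,[(T@[0,y,k,1])[:3] for y in(-.0225,-.015,.015,.0225)]).round(0).tolist(), proj(W,[(T@[x,-.015,k,1])[:3] for x in(-.011,.011)]).round(0).tolist())
D=grab('side');S=grab('scene')
cv2.imwrite('pics/s3.png',np.hstack([cv2.resize(D['frame'][60:260,240:440],(400,400)),cv2.resize(S['frame'][100:300,60:260],(400,400))]))
```

```text
[ 0.51860262 -0.29723609  0.10748201] [ 3.13936249 -0.00607618 -0.0972967 ] 0.030003465753717498
(array([ 0.51719836, -0.29511102]), np.float64(0.931968454107427)) (array([ 0.51763353, -0.29406665, -0.09572649]), np.float64(0.9893492787330952))
0 [[241.0, 237.0], [254.0, 237.0], [303.0, 237.0], [316.0, 237.0]] [[254.0, 254.0], [253.0, 219.0]]
-0.01 [[239.0, 243.0], [252.0, 243.0], [305.0, 243.0], [318.0, 243.0]] [[253.0, 261.0], [252.0, 225.0]]
-0.02 [[237.0, 250.0], [251.0, 250.0], [306.0, 250.0], [320.0, 250.0]] [[252.0, 268.0], [251.0, 231.0]]
-0.03 [[235.0, 257.0], [249.0, 257.0], [308.0, 257.0], [322.0, 257.0]] [[250.0, 277.0], [249.0, 237.0]]
-0.04 [[232.0, 266.0], [248.0, 266.0], [309.0, 266.0], [325.0, 266.0]] [[248.0, 286.0], [247.0, 245.0]]
```

View pics/s3.png

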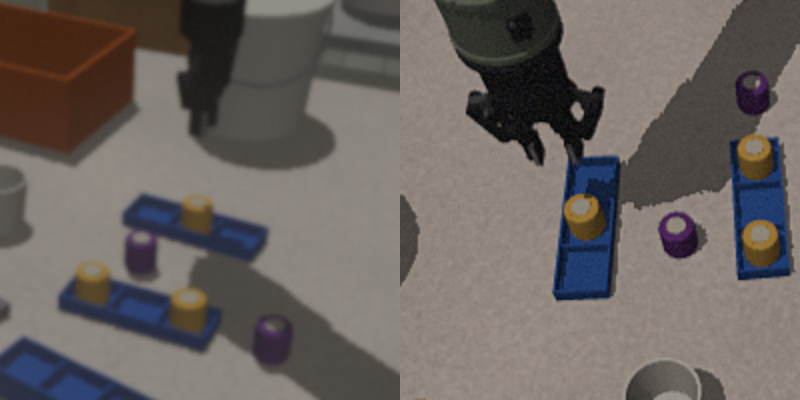

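Run:
```python
from wf import *
W=grab('wrist');o=bot.observe()
T=W['pose']@np.linalg.inv(np.array(W['tool_from_camera']))
D=grab('side');S=grab('scene')
ims=[]
for f,(r,c) in((D,(60,240)),(S,(90,60))):
    im=cv2.resize(f['frame'][r:r+150,c:c+150],(400,400),interpolation=cv2.INTER_CUBIC)
    im=cv2.convertScaleAbs(im,alpha=1.5)
    for k,col in((0,(0,0,255)),(-.02,(0,255,0)),(-.04,(255,255,0)),(-.06,(0,255,255))):
        for y in(-.015,.015):
            u=(proj(f,[(T@[0,y,k,1])[:3]])[0]-[c,r]+.5)*400/150
            cv2.circle(im,tuple(int(v) for v in u),2,col,-1)
    ims.append(im)
cv2.imwrite('pics/s4.png',np.hstack(ims)); print(o['position'],o['force'])
```

```text
[ 0.51657763 -0.29605984  0.10305231] [-0.02724939  0.17785494 -0.65594158]
```

View pics/s4.png

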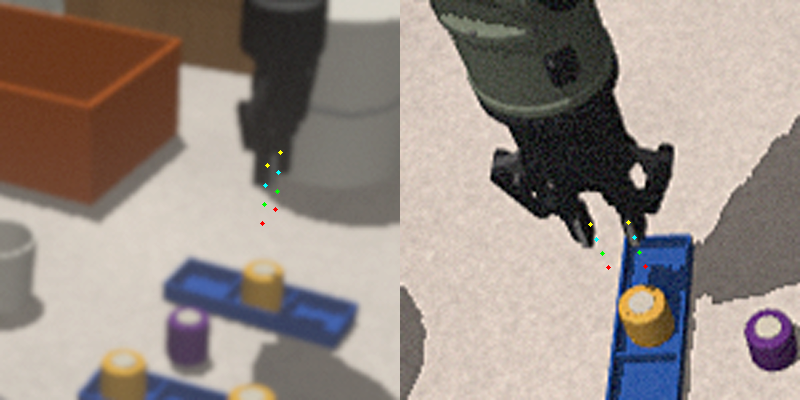

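In both external views the finger ends sit about 40–45 mm behind the reported TCP. The wrist view's pad spacing (64 px for 30 mm, depth about 0.15 m) says the same. So the fingers closed above the cheese, and nothing moved. I go down in checked steps using this measured tip offset.

>>> {"name": "apply_moves", "arguments": {"commands": [{"travel": [0, 0, 0], "twist": [0, 0, 0], "claw": 0.065}, {"travel": [0, 0, 0.01], "twist": [0, 0, 0], "claw": 0.065}, {"travel": [0, 0, 0.04], "twist": [0, 0, 0], "claw": 0.065}, {"travel": [0, 0, 0.07], "twist": [0, 0, 0], "claw": 0.065}, {"travel": [0, 0, 0.08], "twist": [0, 0, 0], "claw": 0.065}, {"travel": [0, 0, 0.09], "twist": [0, 0, 0], "claw": 0.065}, {"travel": [0, 0, 0.092], "twist": [0, 0, 0], "claw": 0.065}, {"travel": [0, 0, 0.092], "twist": [0, 0, 0], "claw": 0.065}]}}

```text
clock: 4.45
position: [0.5169, -0.2962, 0.0109]
tool_rot: [3.141, -0.001, -0.097]
force: [0.5, 0.3, 1.0]
grip_width: 0.065
```

```bash
cat > tips.py <<'E'
import sys
from wf import *
W=grab('wrist');o=bot.observe()
T=W['pose']@np.linalg.inv(np.array(W['tool_from_camera'])); w=o['grip_width']/2
D=grab('side');S=grab('scene')
ims=[]
pp=proj(D,[T[:3,3]])[0];ps=proj(S,[T[:3,3]])[0]
for f,p in((D,pp),(S,ps)):
    c,r=[max(0,int(v)-50) for v in p]; r=max(0,r-10)
    im=cv2.resize(f['frame'][r:r+100,c:c+100],(400,400),interpolation=cv2.INTER_CUBIC); im=cv2.convertScaleAbs(im,alpha=1.6)
    for k,col in((0,(0,0,255)),(-.02,(0,255,0)),(-.045,(255,255,0))):
        for y in(-w,w):
            u=(proj(f,[(T@[0,y,k,1])[:3]])[0]-[c,r]+.5)*4
            cv2.circle(im,tuple(int(v) for v in u),2,col,-1)
    ims.append(im)
cv2.imwrite(sys.argv[1]+'a.png',np.hstack(ims)); cv2.imwrite(sys.argv[1]+'w.png',W['frame'])
print(round(o['clock'],2),o['position'].round(4) if hasattr(o['position'],'round') else o['position'],np.round(o['tool_rot'],4),np.round(o['force'],2),o['grip_width'])
E
python3 tips.py pics/t1
```

```text
4.5 [ 0.517  -0.2963  0.0113] [ 3.1412e+00 -1.0000e-03 -9.7000e-02] [0.45 0.03 0.86] 0.0649437350523677
```

View pics/t1a.png

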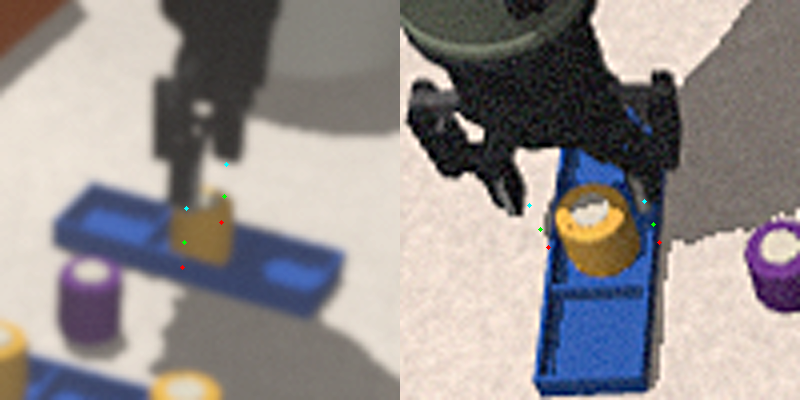

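View pics/t1w.png

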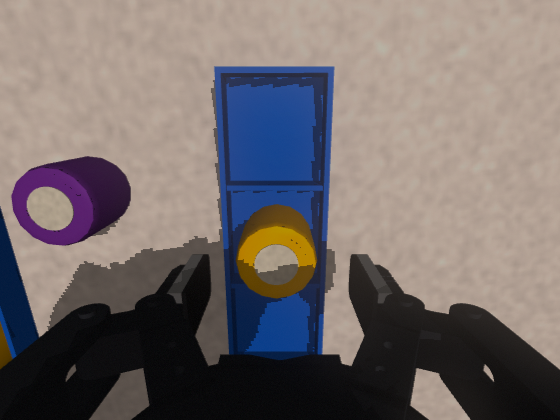

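The side view puts the near fingertip at the −45 mm mark (183,205), which confirms the offset. I go down another 31 mm, aiming for tips at about z 0.024, and close.

>>> {"name": "apply_moves", "arguments": {"commands": [{"travel": [0, 0, 0.012], "twist": [0, 0, 0], "claw": 0.065}, {"travel": [0, 0, 0.022], "twist": [0, 0, 0], "claw": 0.065}, {"travel": [0, 0, 0.028], "twist": [0, 0, 0], "claw": 0.065}, {"travel": [0, 0, 0.03], "twist": [0, 0, 0], "claw": 0.065}, {"travel": [0, 0, 0.03], "twist": [0, 0, 0], "claw": 0.06}, {"travel": [0, 0, 0.03], "twist": [0, 0, 0], "claw": 0.06}]}}

```text
clock: 5.2
position: [0.5167, -0.2961, -0.0194]
tool_rot: [3.142, -0.0, -0.097]
force: [0.4, 0.2, -0.1]
grip_width: 0.0601
```

```bash
python3 tips.py pics/t2
```

```text
5.25 [ 0.5167 -0.2962 -0.0192] [ 3.1414e+00 -4.0000e-04 -9.7000e-02] [ 0.38 -0.49  0.24] 0.05959966725326977
```

View pics/t2a.png

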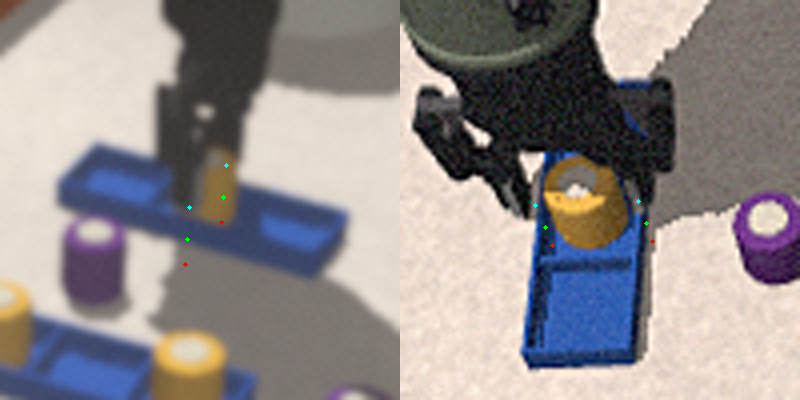

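View pics/t2w.png

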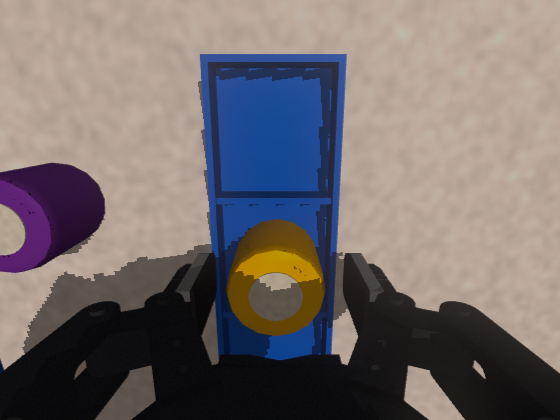

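The fingers now straddle the cheese in all three views, so I close.

>>> {"name": "apply_moves", "arguments": {"commands": [{"travel": [0, 0, 0], "twist": [0, 0, 0], "claw": 0.05}, {"travel": [0, 0, 0], "twist": [0, 0, 0], "claw": 0.04}, {"travel": [0, 0, 0], "twist": [0, 0, 0], "claw": 0.034}, {"travel": [0, 0, 0], "twist": [0, 0, 0], "claw": 0.034}, {"travel": [0, 0, 0], "twist": [0, 0, 0], "claw": 0.034}, {"travel": [0, 0, 0], "twist": [0, 0, 0], "claw": 0.034}], "force": 40}}

```text
clock: 5.95
position: [0.5167, -0.2961, -0.0191]
tool_rot: [3.142, -0.0, -0.097]
force: [-1.5, 1.4, 6.0]
grip_width: 0.0405
```

>>> {"name": "apply_moves", "arguments": {"commands": [{"travel": [0, 0, -0.005], "twist": [0, 0, 0], "claw": 0.034}, {"travel": [0, 0, -0.015], "twist": [0, 0, 0], "claw": 0.034}, {"travel": [0, 0, -0.035], "twist": [0, 0, 0], "claw": 0.034}, {"travel": [0, 0, -0.06], "twist": [0, 0, 0], "claw": 0.034}, {"travel": [0, 0, -0.08], "twist": [0, 0, 0], "claw": 0.034}, {"travel": [0, 0, -0.09], "twist": [0, 0, 0], "claw": 0.034}, {"travel": [0, 0, -0.09], "twist": [0, 0, 0], "claw": 0.034}]}}

```text
clock: 6.65
position: [0.5173, -0.2964, 0.072]
tool_rot: [3.141, -0.002, -0.097]
force: [-0.0, -0.2, -1.4]
grip_width: 0.0407
```

```bash
python3 tips.py pics/t3
```

```text
6.7 [ 0.5167 -0.2962  0.0708] [ 3.1413e+00 -8.0000e-04 -9.7000e-02] [-0.75 -0.26 -1.34] 0.04094733464419311
```

View pics/t3a.png

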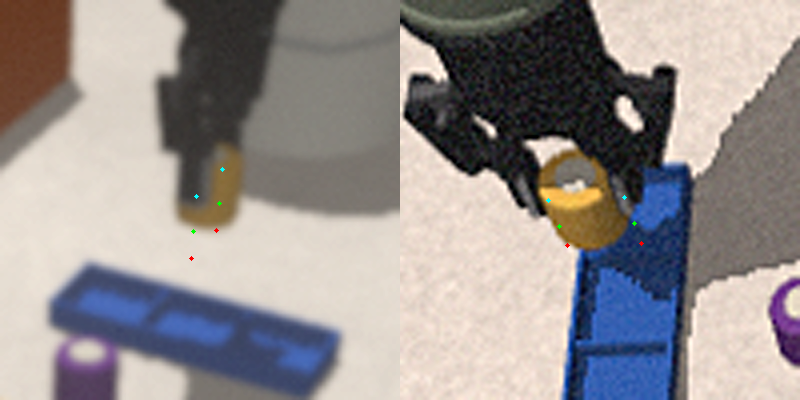

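View pics/t3w.png

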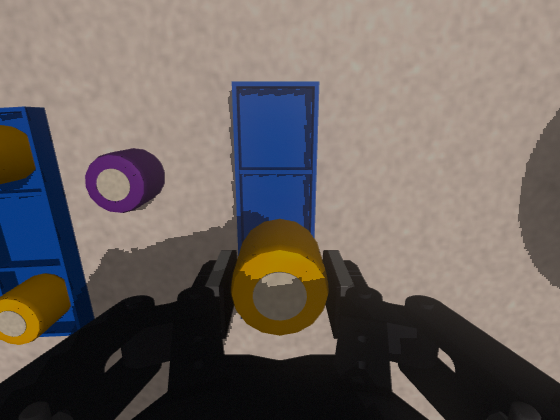

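The cheese is lifted: width 0.041, and about 1.4 N of weight on the wrist. I carry it over the fill tray.

```bash
python3 go.py .52 -.093 .071 -.044
```

```text
t 6.8 travel [-0.0157 -0.2022 -0.0012] twist [-0.03  0.06 -3.03] pos [ 0.5161 -0.2958  0.0697] rot [-3.1412e+00  1.1000e-03 -9.6900e-02] q [ 0.44  0.63 -0.02  1.78  0.02  0.74 -1.26] F [-0.3 -0.3 -0.7] w 0.0413
```

>>> {"name": "apply_moves", "arguments": {"commands": [{"travel": [-0.002, -0.02, 0], "twist": [0, 0, -0.5], "claw": 0.034}, {"travel": [-0.004, -0.055, 0], "twist": [0, 0, -1], "claw": 0.034}, {"travel": [-0.007, -0.09, 0], "twist": [0, 0, -1.5], "claw": 0.034}, {"travel": [-0.01, -0.125, 0], "twist": [0, 0, -2], "claw": 0.034}, {"travel": [-0.013, -0.16, 0], "twist": [0, 0, -2.5], "claw": 0.034}, {"travel": [-0.015, -0.19, 0], "twist": [0, 0, -3], "claw": 0.034}, {"travel": [-0.016, -0.202, 0], "twist": [0, 0, -3], "claw": 0.034}, {"travel": [-0.016, -0.202, 0], "twist": [0, 0, -3], "claw": 0.034}, {"travel": [-0.016, -0.202, 0], "twist": [0, 0, -3], "claw": 0.034}]}}

```text
clock: 7.7
position: [0.5199, -0.094, 0.0701]
tool_rot: [3.141, 0.001, -0.045]
force: [-0.1, -1.0, -0.1]
grip_width: 0.041
```

```bash
cat > m4.py <<'E'
from wf import *
from go import plan
W=grab('wrist');o=bot.observe()
cv2.imwrite('pics/w4.png',W['frame']); np.save('W.npy',W,allow_pickle=True)
for g in((.46,-.091),(.58,-.097)): print(cylfit(W,*g,.003))
print(trayfit(W,.52,-.093,-.044)[:2])
print('held',cylfit(W,o['position'][0],o['position'][1],o['position'][2]+.022))
plan([.52,-.093,-.0185],-.044)
E
python3 m4.py
```

```text
(array([ 0.46746068, -0.07863128]), np.float64(0.39435788872431315))
(array([ 0.58058729, -0.09585717]), np.float64(0.9391349462747574))
(array([ 0.51992058, -0.09286829, -0.04622808]), np.float64(0.676882098935119))
held (array([ 0.52000383, -0.09443393]), np.float64(0.9079112896943161))
t 7.75 travel [ 0.0001 -0.0016  0.0887] twist [ 0.03  0.03 -0.09] pos [ 0.5199 -0.0945  0.0702] rot [ 3.1411e+00  5.0000e-04 -4.5600e-02] q [ 0.09  0.54 -0.03  1.96  0.03  0.65 -1.58] F [ 0.3  0.1 -1. ] w 0.0408
```

View pics/w4.png

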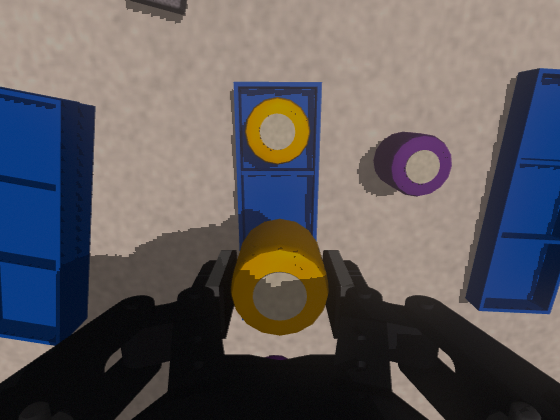

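Run:
```python
from wf import *
W=np.load('W.npy',allow_pickle=True).item()
x,y,a=.52,-.093,-.0445
c,s=np.cos(a),np.sin(a)
q=lambda u,w,z:[x+c*u-s*w,y+s*u+c*w,z]
print(proj(W,[q(.093,.03,.02),q(.093,-.03,.02),q(.0305,.027,.02),q(.0305,-.027,.02),q(.0305,.03,.02),q(.0305,-.03,.02)]).round(1))
v=cv2.resize(W['frame'][70:250,210:350],None,fx=4,fy=4,interpolation=cv2.INTER_CUBIC)[:600]
cv2.imwrite('pics/w4c.png',v)
```

```text
[[232.6  81.4]
 [321.2  81.4]
 [240.2 173.1]
 [314.1 173. ]
 [236.1 173.1]
 [318.2 173. ]]
```

View pics/w4c.png

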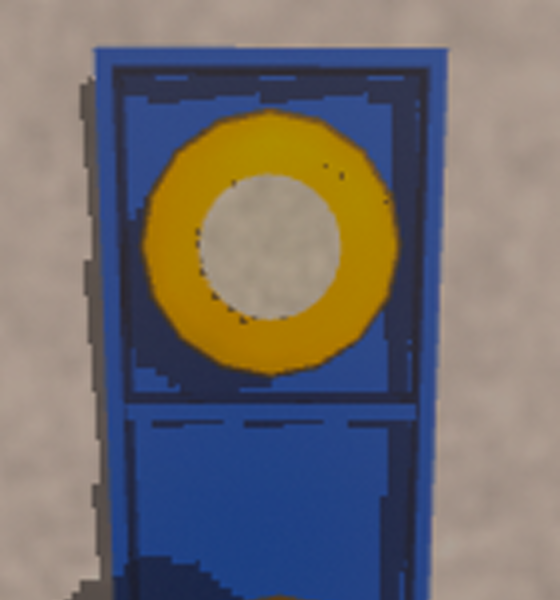

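The predicted rim and cross-wall pixels match the picture within 1 px, so I lower the cheese into the pocket.

>>> {"name": "apply_moves", "arguments": {"commands": [{"travel": [0, -0.001, 0.02], "twist": [0, 0, 0], "claw": 0.034}, {"travel": [0, -0.001, 0.045], "twist": [0, 0, 0], "claw": 0.034}, {"travel": [0, -0.001, 0.065], "twist": [0, 0, 0], "claw": 0.034}, {"travel": [0, -0.001, 0.077], "twist": [0, 0, 0], "claw": 0.034}, {"travel": [0, -0.001, 0.084], "twist": [0, 0, 0], "claw": 0.034}, {"travel": [0, -0.001, 0.087], "twist": [0, 0, 0], "claw": 0.034}, {"travel": [0, -0.001, 0.088], "twist": [0, 0, 0], "claw": 0.034}, {"travel": [0, -0.001, 0.088], "twist": [0, 0, 0], "claw": 0.034}]}}

```text
clock: 8.55
position: [0.5206, -0.0926, -0.017]
tool_rot: [3.142, -0.001, -0.045]
force: [0.1, -0.4, -0.9]
grip_width: 0.0407
```

```bash
python3 tips.py pics/t5; python3 go.py .52 -.093 -.019 -.044
```

```text
8.6 [ 0.5206 -0.0925 -0.0169] [ 3.1416e+00 -9.0000e-04 -4.4600e-02] [-1.03 -0.96 -0.57] 0.040796426154405374
t 8.7 travel [-0.0006  0.0006  0.002 ] twist [ 0.   -0.05 -0.03] pos [ 0.5206 -0.0925 -0.017 ] rot [ 3.1416e+00 -9.0000e-04 -4.4500e-02] q [ 0.08  0.69 -0.03  1.99  0.04  0.46 -1.59] F [ 0.9  0.4 -0.4] w 0.0408
```

View pics/t5a.png

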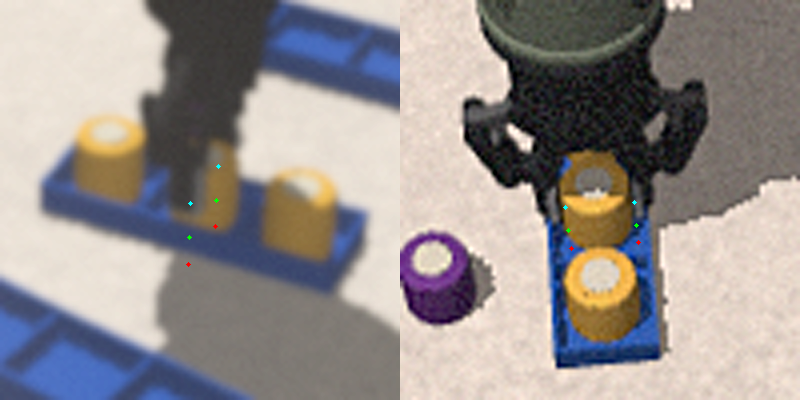

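View pics/t5w.png

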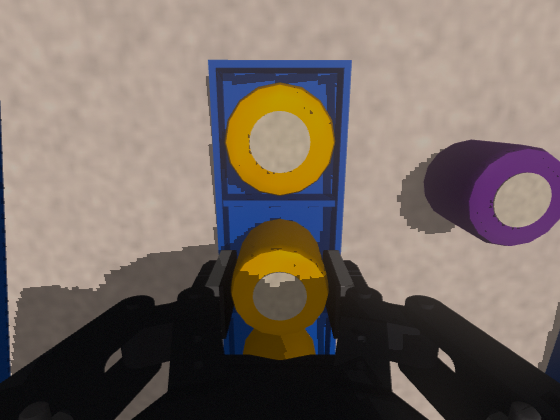

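It sits in the middle pocket about 2 mm above the floor. I lower it the rest, open and lift.

>>> {"name": "apply_moves", "arguments": {"commands": [{"travel": [0, 0, 0.001], "twist": [0, 0, 0], "claw": 0.034}, {"travel": [0, 0, 0.002], "twist": [0, 0, 0], "claw": 0.034}, {"travel": [0, 0, 0.002], "twist": [0, 0, 0], "claw": 0.034}, {"travel": [0, 0, 0.002], "twist": [0, 0, 0], "claw": 0.046}, {"travel": [0, 0, 0.002], "twist": [0, 0, 0], "claw": 0.06}, {"travel": [0, 0, 0.002], "twist": [0, 0, 0], "claw": 0.06}, {"travel": [0, 0, 0.002], "twist": [0, 0, 0], "claw": 0.06}, {"travel": [0, 0, -0.015], "twist": [0, 0, 0], "claw": 0.06}, {"travel": [0, 0, -0.05], "twist": [0, 0, 0], "claw": 0.06}, {"travel": [0, 0, -0.09], "twist": [0, 0, 0], "claw": 0.085}]}}

```text
clock: 9.7
position: [0.5193, -0.0923, 0.0728]
tool_rot: [-3.141, 0.002, -0.044]
force: [-0.2, -0.4, 1.1]
grip_width: 0.073
```

```bash
python3 w.py pics/w6.png;python3 go.py .518 -.294 .075 -.097
```

```text
9.75 [ 0.52243888 -0.09287251  0.0790554 ] [ 3.14132959 -0.00542211 -0.0450546 ]
t 9.75 travel [0.0046 0.2011 0.0041] twist [ 0.01 -0.31  2.98] pos [ 0.5224 -0.0929  0.0791] rot [ 3.1413 -0.0054 -0.0451] q [ 0.09  0.53 -0.03  1.95  0.03  0.66 -1.58] F [ 6.1 -1.2  9.5] w 0.0793
```

View pics/w6.png

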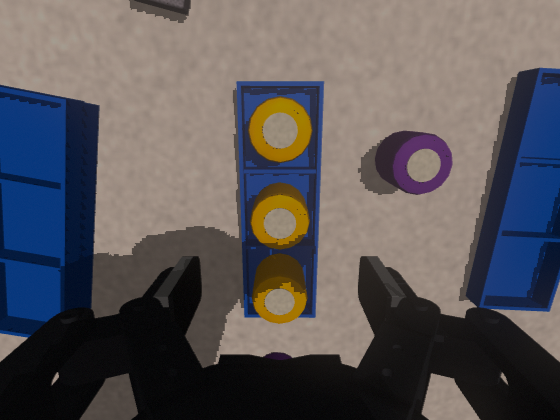

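The fill tray is full: three upright yellow cheeses at (280,130), (280,220) and (280,298). Next I go above the emptied tray.

>>> {"name": "apply_moves", "arguments": {"commands": [{"travel": [0.001, 0.03, 0], "twist": [0, 0, 0.5], "claw": 0.085}, {"travel": [0.002, 0.07, 0], "twist": [0, 0, 1], "claw": 0.085}, {"travel": [0.003, 0.11, 0], "twist": [0, 0, 1.5], "claw": 0.085}, {"travel": [0.005, 0.15, 0], "twist": [0, 0, 2], "claw": 0.085}, {"travel": [0.006, 0.185, 0], "twist": [0, 0, 2.5], "claw": 0.085}, {"travel": [0.0065, 0.201, 0], "twist": [0, 0, 3], "claw": 0.085}, {"travel": [0.0065, 0.201, 0], "twist": [0, 0, 3], "claw": 0.085}, {"travel": [0.0065, 0.201, 0], "twist": [0, 0, 3], "claw": 0.085}, {"travel": [0.0065, 0.201, 0], "twist": [0, 0, 3], "claw": 0.085}]}}

```text
clock: 10.65
position: [0.5181, -0.292, 0.0724]
tool_rot: [-3.141, 0.0, -0.095]
force: [0.3, 0.2, 0.8]
grip_width: 0.0849
```

Run:
```python
from wf import *
from go import plan
W=grab('wrist'); o=bot.observe(); cv2.imwrite('pics/w7.png',W['frame'])
p,s,H=trayfit(W,.518,-.294,-.097); print(p.round(4),s)
plan([p[0],p[1],-.038],p[2])
```

```text
[ 0.5176 -0.294  -0.0964] 0.9907940388529545
t 10.7 travel [-0.0003  0.002   0.1105] twist [-0.03  0.01  0.08] pos [ 0.5181 -0.2921  0.0725] rot [-3.141e+00  1.000e-04 -9.510e-02] q [ 0.43  0.62 -0.02  1.78  0.02  0.74 -1.27] F [-0.8  0.6  0.3] w 0.0849
```

View pics/w7.png

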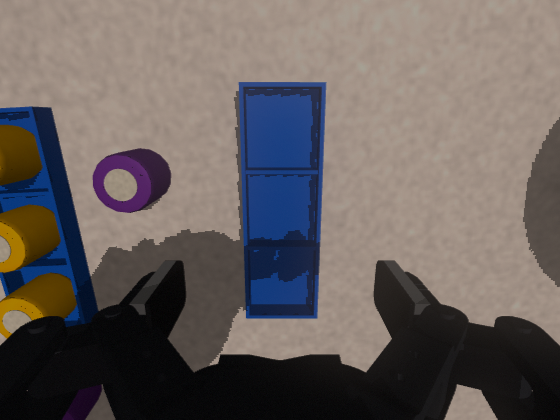

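>>> {"name": "apply_moves", "arguments": {"commands": [{"travel": [0, 0.002, 0.03], "twist": [0, 0, 0], "claw": 0.085}, {"travel": [0, 0.002, 0.06], "twist": [0, 0, 0], "claw": 0.085}, {"travel": [0, 0.002, 0.085], "twist": [0, 0, 0], "claw": 0.085}, {"travel": [0, 0.002, 0.1], "twist": [0, 0, 0], "claw": 0.085}, {"travel": [0, 0.002, 0.108], "twist": [0, 0, 0], "claw": 0.085}, {"travel": [0, 0.002, 0.11], "twist": [0, 0, 0], "claw": 0.08}, {"travel": [0, 0.002, 0.11], "twist": [0, 0, 0], "claw": 0.075}, {"travel": [0, 0.002, 0.11], "twist": [0, 0, 0], "claw": 0.072}]}}

```text
clock: 11.5
position: [0.5182, -0.2958, -0.0365]
tool_rot: [3.141, -0.001, -0.097]
force: [0.4, -0.5, 0.8]
grip_width: 0.0721
```

```bash
python3 tips.py pics/t8
```

```text
11.55 [ 0.5181 -0.2958 -0.0366] [ 3.1412e+00 -1.3000e-03 -9.7000e-02] [-0.34  0.1   0.81] 0.07192782781882706
```

View pics/t8a.png

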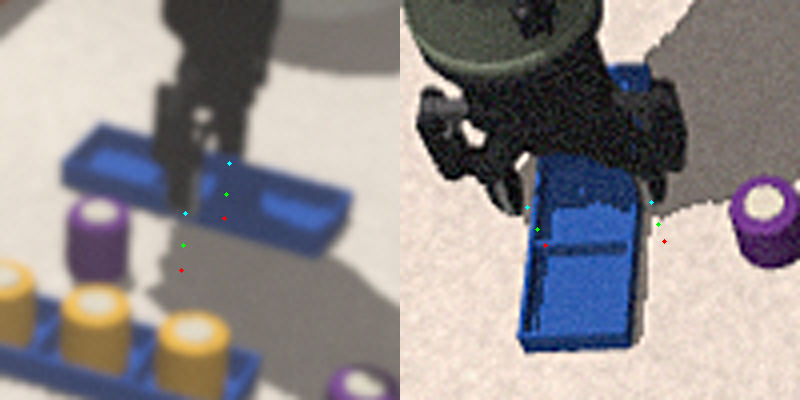

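View pics/t8w.png

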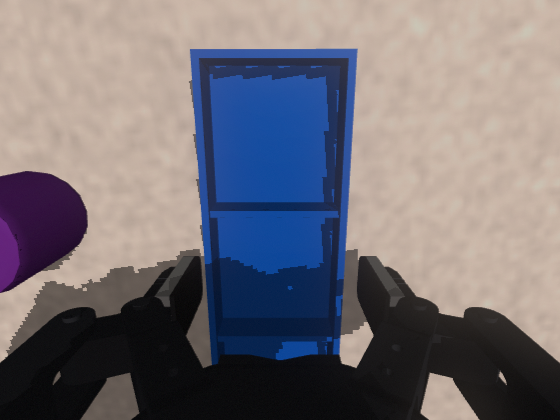

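>>> {"name": "apply_moves", "arguments": {"commands": [{"travel": [0, -0.001, 0.002], "twist": [0, 0, 0], "claw": 0.072}, {"travel": [0, -0.0015, 0.002], "twist": [0, 0, 0], "claw": 0.068}, {"travel": [0, -0.0015, 0.002], "twist": [0, 0, 0], "claw": 0.064}, {"travel": [0, -0.0015, 0.002], "twist": [0, 0, 0], "claw": 0.06}, {"travel": [0, -0.0015, 0.002], "twist": [0, 0, 0], "claw": 0.055}, {"travel": [0, -0.0015, 0.002], "twist": [0, 0, 0], "claw": 0.052}, {"travel": [0, -0.0015, 0.002], "twist": [0, 0, 0], "claw": 0.052}, {"travel": [0, -0.0015, 0.002], "twist": [0, 0, 0], "claw": 0.052}], "force": 50}}

```text
clock: 12.45
position: [0.5178, -0.294, -0.0392]
tool_rot: [-3.142, -0.0, -0.097]
force: [-2.2, 0.3, 6.1]
grip_width: 0.0586
```

Run:
```python
from wf import *
W=grab('wrist'); o=bot.observe()
p,s,H=trayfit(W,.518,-.294,-.097); print(p.round(4),s,np.round(o['position'],4),np.round(o['force'],1),np.round(o['grip_width'],4))
```

```text
[ 0.5181 -0.2944 -0.0972] 0.8155569225053833 [ 0.5178 -0.2939 -0.0392] [-1.6  2.1  6.5] 0.0588
```

The tray is gripped at 58.7 mm width and centred. I lift it straight up and check.

>>> {"name": "apply_moves", "arguments": {"commands": [{"travel": [0, 0, -0.004], "twist": [0, 0, 0], "claw": 0.05}, {"travel": [0, 0, -0.012], "twist": [0, 0, 0], "claw": 0.05}, {"travel": [0, 0, -0.03], "twist": [0, 0, 0], "claw": 0.05}, {"travel": [0, 0, -0.055], "twist": [0, 0, 0], "claw": 0.05}, {"travel": [0, 0, -0.085], "twist": [0, 0, 0], "claw": 0.05}, {"travel": [0, 0, -0.115], "twist": [0, 0, 0], "claw": 0.05}, {"travel": [0, 0, -0.145], "twist": [0, 0, 0], "claw": 0.05}, {"travel": [0, 0, -0.165], "twist": [0, 0, 0], "claw": 0.05}, {"travel": [0, 0, -0.17], "twist": [0, 0, 0], "claw": 0.05}, {"travel": [0, 0, -0.17], "twist": [0, 0, 0], "claw": 0.05}]}}

```text
clock: 13.5
position: [0.5179, -0.2942, 0.1311]
tool_rot: [3.141, -0.001, -0.097]
force: [0.3, 1.2, -1.5]
grip_width: 0.0588
```

```bash
python3 tips.py pics/t9;python3 go.py .519 -.04 .131 -.16
```

```text
13.55 [ 0.5175 -0.2939  0.1301] [-3.1415e+00  2.0000e-04 -9.6900e-02] [-0.   -0.61 -0.36] 0.059045130276439116
t 13.65 travel [-0.0227 -0.2527 -0.0015] twist [-0.03  0.09  3.62] pos [ 0.5171 -0.2937  0.1294] rot [-3.141e+00  1.600e-03 -9.690e-02] q [ 0.43  0.55 -0.02  1.74  0.01  0.86 -1.26] F [ 0.1 -0.4 -1. ] w 0.059
```

View pics/t9a.png

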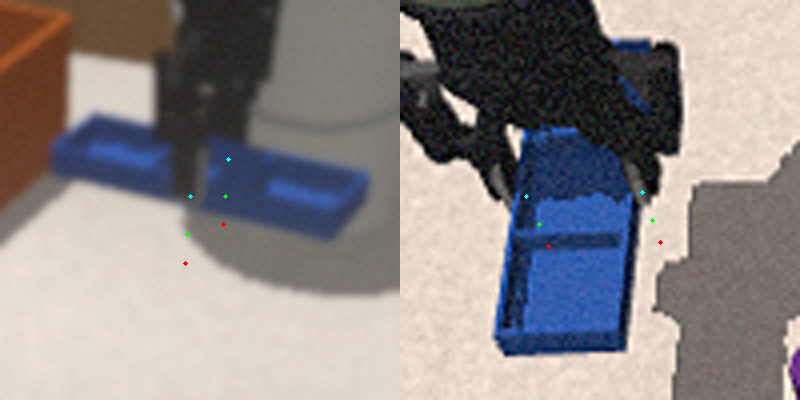

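View pics/t9w.png

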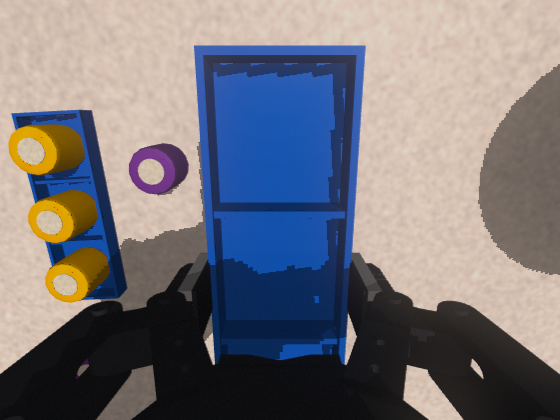

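The tray hangs level and upright in the grip. I move to a mid stop where the wrist camera sees the stack.

>>> {"name": "apply_moves", "arguments": {"commands": [{"travel": [-0.001, -0.015, 0], "twist": [0, 0, 0.2], "claw": 0.05}, {"travel": [-0.004, -0.045, 0], "twist": [0, 0, 0.6], "claw": 0.05}, {"travel": [-0.007, -0.08, 0], "twist": [0, 0, 1], "claw": 0.05}, {"travel": [-0.01, -0.115, 0], "twist": [0, 0, 1.5], "claw": 0.05}, {"travel": [-0.014, -0.15, 0], "twist": [0, 0, 2], "claw": 0.05}, {"travel": [-0.018, -0.185, 0], "twist": [0, 0, 2.5], "claw": 0.05}, {"travel": [-0.021, -0.215, 0], "twist": [0, 0, 3], "claw": 0.05}, {"travel": [-0.022, -0.235, 0], "twist": [0, 0, 3.5], "claw": 0.05}, {"travel": [-0.022, -0.235, 0], "twist": [0, 0, 3.6], "claw": 0.05}, {"travel": [-0.022, -0.235, 0], "twist": [0, 0, 3.6], "claw": 0.05}]}}

```text
clock: 14.65
position: [0.5182, -0.0574, 0.13]
tool_rot: [3.141, 0.001, -0.159]
force: [0.1, -0.4, -0.1]
grip_width: 0.0586
```

```bash
cat > st.py <<'E'
import sys
from wf import *
from go import plan
W=grab('wrist'); o=bot.observe(); cv2.imwrite(sys.argv[1],W['frame'])
p,s,H=trayfit(W,.5215,.091,-.228,h=.04); print('stack',p.round(4),s)
S=grab('scene'); q,s,H=trayfit(S,.5215,.091,-.228,h=.04,grow=4); print('stack scene',q.round(4),s)
q,s,H=trayfit(W,o['position'][0],o['position'][1],o['tool_rot'][2],z0=o['position'][2]+.0392); print('held rel',(q-[*o['position'][:2],o['tool_rot'][2]]).round(4),s)
plan([p[0],p[1],o['position'][2]],p[2])
E
python3 st.py pics/w10.png
```

```text
stack [ 0.5221  0.0902 -0.2355] 0.9596505776664966
stack scene [ 0.5194  0.0887 -0.2272] 0.9660643698806857
held rel [0.0003 0.0003 0.0008] 0.8148154947947708
t 14.75 travel [-2.000e-02 -1.475e-01  1.000e-04] twist [0.02 0.03 4.31] pos [ 0.5183 -0.0586  0.1302] rot [ 3.1413e+00  5.0000e-04 -1.6030e-01] q [ 0.03  0.44 -0.03  1.93  0.02  0.77 -1.75] F [ 0.2 -0.4 -0.9] w 0.0586
```

View pics/w10.png

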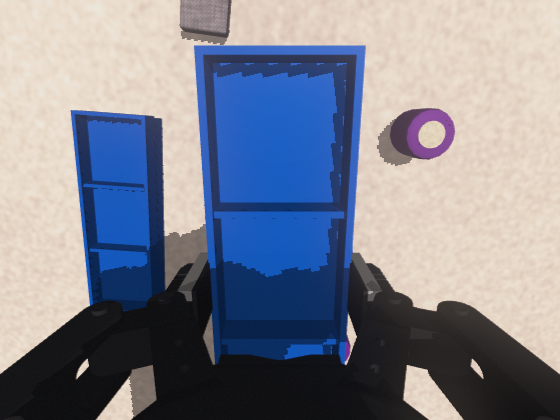

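Part of the stack is hidden by a finger, so its x is not reliable. I take rim points in a crop.

Run:
```python
import cv2
f=cv2.imread('pics/w10.png'); v=cv2.resize(f[100:310,60:180],None,fx=6,fy=6,interpolation=cv2.INTER_CUBIC)
cv2.imwrite('pics/w10a.png',v[:600]); cv2.imwrite('pics/w10b.png',v[660:1260])
```

```text
(no output)
```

View pics/w10a.png

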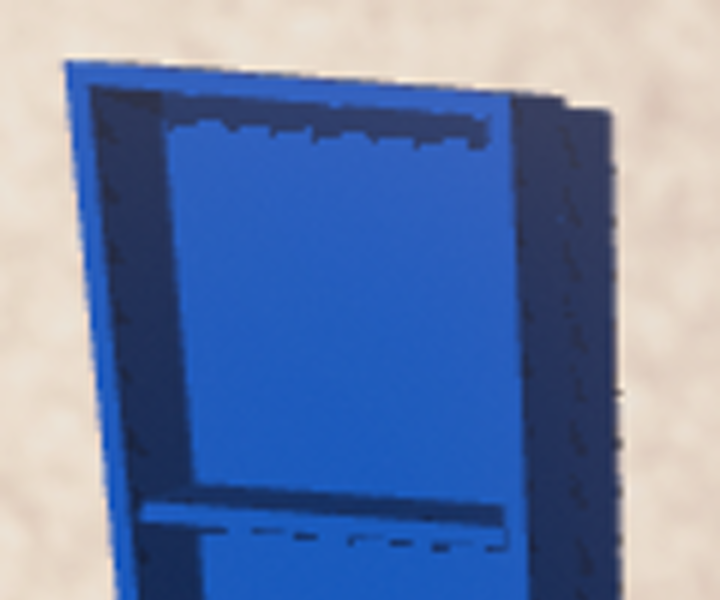

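View pics/w10b.png

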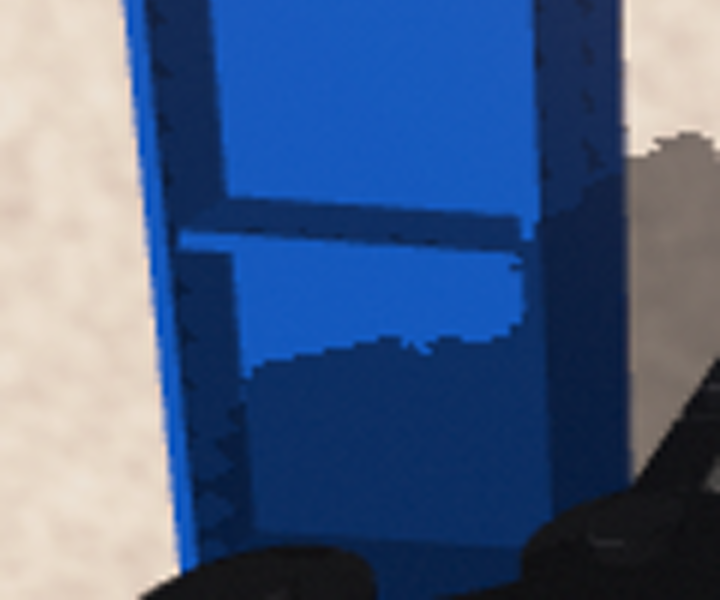

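```bash
cat > ls.py <<'E'
from wf import *
from scipy.optimize import least_squares
W=grab('wrist');S=grab('scene')
cv=lambda u,v,o=0:((u+.5)/6-.5+60,(v+o+.5)/6-.5+100)
P=[(cv(65,62),.093,.03),(cv(512,97),.093,-.03),(cv(140,513),.0305,.027),(cv(505,537),.0305,-.027),(cv(180,241,660),-.0305,.027),(cv(157,300,660),None,.03),(cv(547,400,660),None,-.03)]
X=[(back(W,uv,.04)[:2],u,w) for uv,u,w in P]
def res(p):
    r=[];c,s=np.cos(p[2]),np.sin(p[2])
    for q,u,w in X:
        d=q-p[:2]; U=c*d[0]+s*d[1];V=-s*d[0]+c*d[1]
        r.append(V-w)
        if u is not None:r.append(U-u)
    return r
r=least_squares(res,[.52,.09,-.23]); print(r.x.round(4),(np.array(r.fun)*1000).round(1))
# scene: compare projected top-tray rim
print(bot.observe()['position'])
E
python3 ls.py
```

```text
[ 0.523   0.0879 -0.2325] [ 0.2 -0.5  0.2 -0.7 -1.   0.1  0.8  0.3 -1.3  0.7  0.1  0.9]
[ 0.51836509 -0.05874018  0.13030046]
```

Run:
```python
from wf import *
S=grab('scene');D=grab('side')
def draw(im,f,c,r,k,p,z,col):
    x,y,a=p;cc,s=np.cos(a),np.sin(a)
    q=lambda u,w:[x+cc*u-s*w,y+s*u+cc*w,z]
    for a_,b_ in[((-.093,-.03),(.093,-.03)),((.093,-.03),(.093,.03)),((.093,.03),(-.093,.03)),((-.093,.03),(-.093,-.03)),((.0305,-.03),(.0305,.03)),((-.0305,-.03),(-.0305,.03))]:
        u=(proj(f,[q(*a_),q(*b_)])-[c,r]+.5)*k
        cv2.line(im,tuple(int(v) for v in u[0]),tuple(int(v) for v in u[1]),col,1)
o=[]
for f,c,r in((S,285,145),(D,230,220)):
    im=cv2.resize(f['frame'][r:r+100,c:c+66],None,fx=6,fy=6,interpolation=cv2.INTER_CUBIC) if f is S else cv2.resize(f['frame'][r:r+80,c:c+100],None,fx=4,fy=4,interpolation=cv2.INTER_CUBIC)
    im=cv2.convertScaleAbs(im,alpha=1.5)
    k=6 if f is S else 4
    draw(im,f,c,r,k,(.523,.088,-.2325),.04,(0,255,255)); draw(im,f,c,r,k,(.5205,.089,-.2275),.04,(0,255,0))
    o.append(cv2.copyMakeBorder(im,0,600-im.shape[0],0,0,cv2.BORDER_CONSTANT))
cv2.imwrite('pics/st1.png',np.hstack(o))
```

```text
(no output)
```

View pics/st1.png

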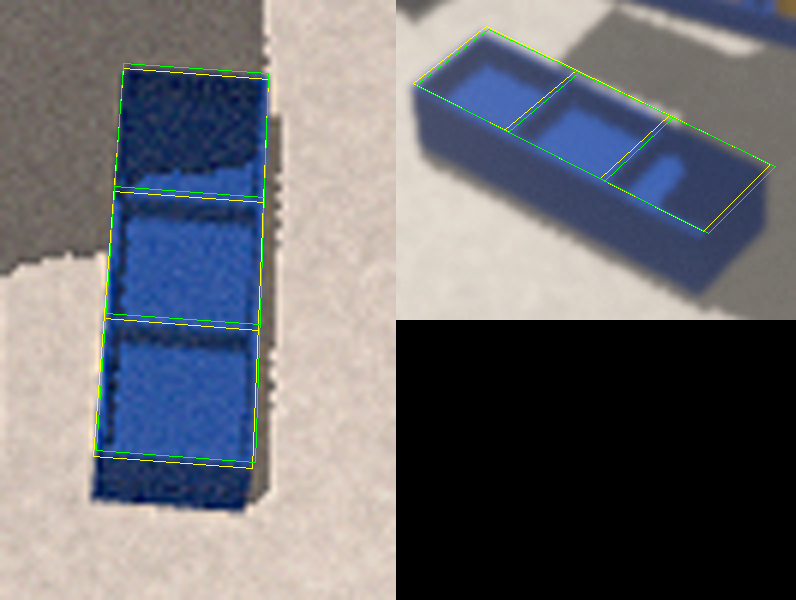

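```bash
python3 go.py .522 .0883 .08 -.231
```

```text
t 14.95 travel [-0.02   -0.1456  0.0504] twist [0.01 0.01 4.03] pos [ 0.5184 -0.0586  0.1304] rot [ 3.1415e+00  2.0000e-04 -1.6080e-01] q [ 0.03  0.44 -0.04  1.93  0.02  0.77 -1.75] F [ 0.6  0.2 -0.9] w 0.0592
```

>>> {"name": "apply_moves", "arguments": {"commands": [{"travel": [-0.002, -0.015, 0], "twist": [0, 0, 0.5], "claw": 0.05}, {"travel": [-0.006, -0.045, 0], "twist": [0, 0, 1.2], "claw": 0.05}, {"travel": [-0.01, -0.08, 0], "twist": [0, 0, 2.2], "claw": 0.05}, {"travel": [-0.015, -0.115, 0.005], "twist": [0, 0, 3.2], "claw": 0.05}, {"travel": [-0.019, -0.138, 0.02], "twist": [0, 0, 4], "claw": 0.05}, {"travel": [-0.02, -0.1455, 0.045], "twist": [0, 0, 4], "claw": 0.05}, {"travel": [-0.02, -0.1455, 0.07], "twist": [0, 0, 4], "claw": 0.05}, {"travel": [-0.02, -0.1455, 0.09], "twist": [0, 0, 4], "claw": 0.05}, {"travel": [-0.02, -0.1455, 0.1], "twist": [0, 0, 4], "claw": 0.05}, {"travel": [-0.02, -0.1455, 0.1], "twist": [0, 0, 4], "claw": 0.05}]}}

```text
clock: 15.95
position: [0.5214, 0.0884, 0.0296]
tool_rot: [3.141, 0.002, -0.23]
force: [-0.8, -0.4, -0.6]
grip_width: 0.0588
```

```bash
cat > al.py <<'E'
import sys
from wf import *
from go import plan
o=bot.observe(); S=grab('scene');D=grab('side');W=grab('wrist'); cv2.imwrite(sys.argv[1]+'w.png',W['frame'])
t=(o['position'][0],o['position'][1],o['tool_rot'][2]); zb=o['position'][2]+.0392
def draw(im,f,c,r,k,p,z,col):
    B=box(*p,z,.02); A=cv2.convexHull(proj(f,B).astype(np.float32)).reshape(-1,2)
    cv2.polylines(im,[np.int32((A-[c,r]+.5)*k)],True,col,1)
ims=[]
for f,w,h,k in((S,66,110,5.4),(D,105,100,4.4)):
    u=proj(f,[[t[0],t[1],zb]])[0]; c,r=int(u[0]-w/2),int(u[1]-h/2)
    im=cv2.convertScaleAbs(cv2.resize(f['frame'][r:r+h,c:c+w],None,fx=k,fy=k,interpolation=cv2.INTER_CUBIC),alpha=1.5)
    draw(im,f,c,r,k,t,zb,(0,255,255)); draw(im,f,c,r,k,tuple(float(v) for v in sys.argv[2:5]),.02,(0,255,0))
    ims.append(cv2.copyMakeBorder(im,0,600-im.shape[0],0,0,cv2.BORDER_CONSTANT))
cv2.imwrite(sys.argv[1]+'a.png',np.hstack(ims)[:, :800])
plan([*[float(v) for v in sys.argv[2:4]],.0012],float(sys.argv[4]))
E
python3 al.py pics/a1 .522 .0883 -.231
```

```text
t 16.1 travel [-0.0005  0.0006  0.0302] twist [-0.03 -0.06  0.06] pos [0.5226 0.0887 0.0314] rot [-3.141e+00 -1.100e-03 -2.300e-01] q [-0.25  0.61 -0.04  1.97  0.04  0.56 -2.12] F [ 0.2  0.3 -0.1] w 0.0591
```

View pics/a1a.png

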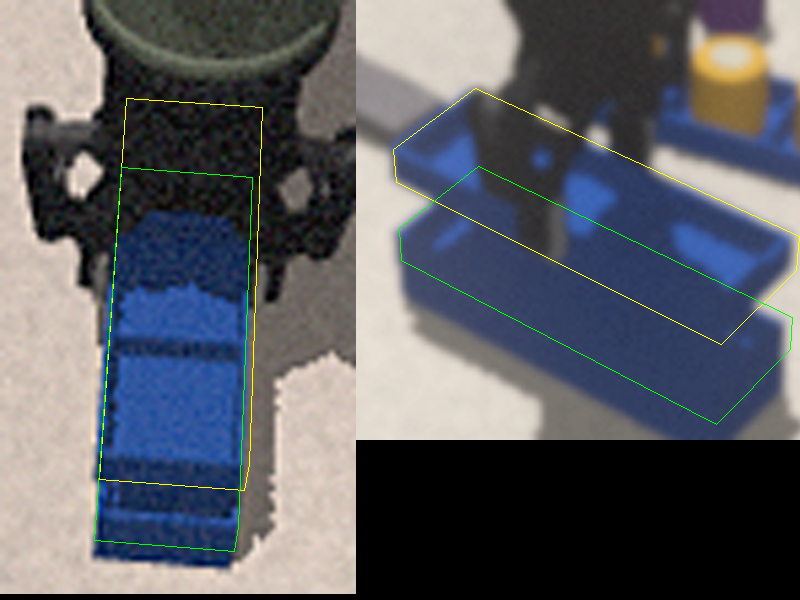

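View pics/a1w.png

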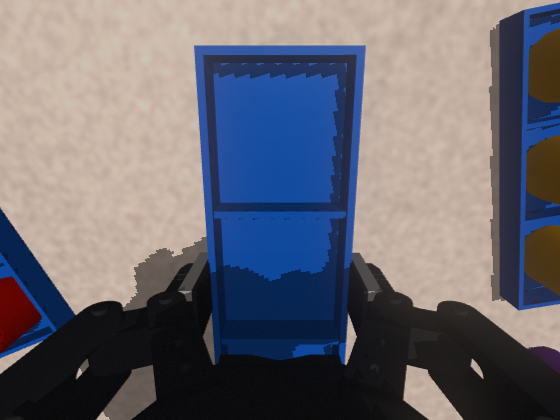

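The tray hangs over the stack. I lower it to a small gap and then compare its edges with the stack's.

>>> {"name": "apply_moves", "arguments": {"commands": [{"travel": [0, 0, 0.008], "twist": [0, 0, 0], "claw": 0.05}, {"travel": [0, 0, 0.016], "twist": [0, 0, 0], "claw": 0.05}, {"travel": [0, 0, 0.022], "twist": [0, 0, 0], "claw": 0.05}, {"travel": [0, 0, 0.023], "twist": [0, 0, 0], "claw": 0.05}, {"travel": [0, 0, 0.023], "twist": [0, 0, 0], "claw": 0.05}, {"travel": [0, 0, 0.023], "twist": [0, 0, 0], "claw": 0.05}]}}

```text
clock: 16.7
position: [0.5221, 0.0888, 0.0076]
tool_rot: [-3.142, -0.0, -0.23]
force: [0.7, 0.5, -0.5]
grip_width: 0.0588
```

```bash
python3 al.py pics/a2 .522 .0883 -.231
python3 - <<'E'
from wf import *
S=grab('scene');D=grab('side')
a=cv2.convertScaleAbs(cv2.resize(S['frame'][170:240,290:345],None,fx=8,fy=8,interpolation=cv2.INTER_CUBIC),alpha=1.7)
cv2.imwrite('pics/a2s.png',a)
b=cv2.convertScaleAbs(cv2.resize(D['frame'][215:295,228:330],None,fx=7.5,fy=7.5,interpolation=cv2.INTER_CUBIC),alpha=2.0)
cv2.imwrite('pics/a2d.png',b)
E
```

```text
t 16.85 travel [0.     0.0006 0.0065] twist [-0.01 -0.02  0.08] pos [0.5221 0.0889 0.0077] rot [-3.1414e+00 -3.0000e-04 -2.2960e-01] q [-0.26  0.65 -0.03  1.98  0.04  0.51 -2.12] F [ 0.6 -0.6 -0.7] w 0.0586
```

View pics/a2a.png

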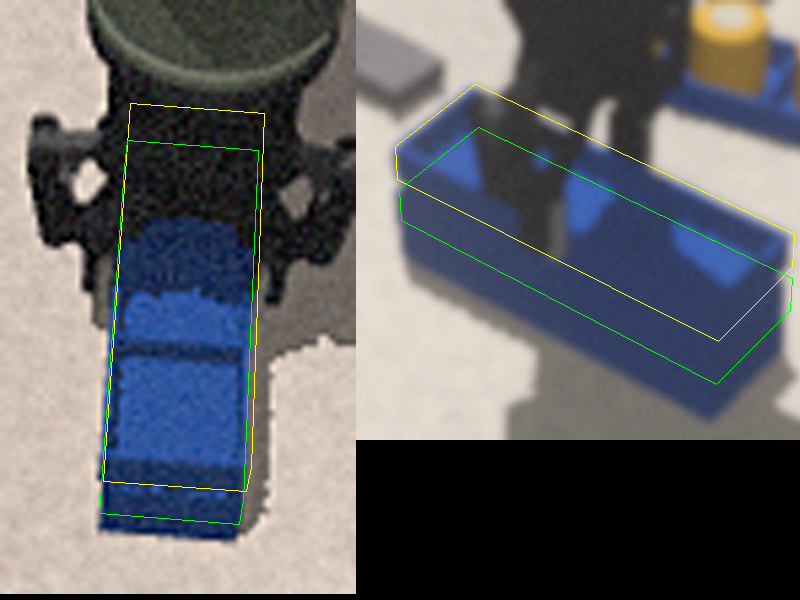

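View pics/a2s.png

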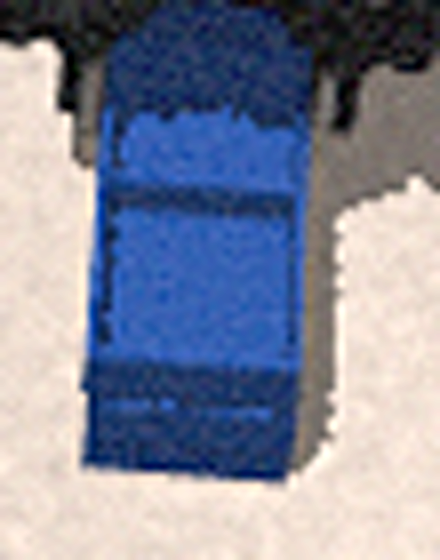

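View pics/a2d.png

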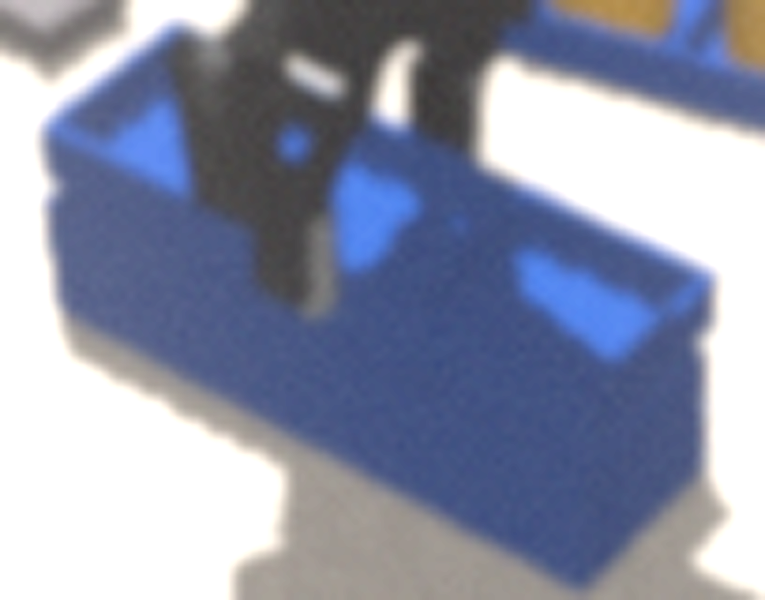

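In the side view the held tray sits about 1 mm towards −x of the stack (right image end about 708 px against 704 px). In the scene view the sides line up. I nudge it and set it down gently.

>>> {"name": "apply_moves", "arguments": {"commands": [{"travel": [0.0015, 0.0005, 0], "twist": [0, 0, 0.15], "claw": 0.05}, {"travel": [0.0015, 0.0005, 0.002], "twist": [0, 0, 0.15], "claw": 0.05}, {"travel": [0.0015, 0.0005, 0.004], "twist": [0, 0, 0.15], "claw": 0.05}, {"travel": [0.0015, 0.0005, 0.0055], "twist": [0, 0, 0.15], "claw": 0.05}, {"travel": [0.0015, 0.0005, 0.0065], "twist": [0, 0, 0.15], "claw": 0.05}, {"travel": [0.0015, 0.0005, 0.0065], "twist": [0, 0, 0.15], "claw": 0.05}, {"travel": [0.0015, 0.0005, 0.0065], "twist": [0, 0, 0.15], "claw": 0.05}]}}

```text
clock: 17.65
position: [0.5233, 0.088, 0.0009]
tool_rot: [3.142, 0.0, -0.232]
force: [0.6, -0.1, -1.4]
grip_width: 0.0588
```

Run:
```python
from wf import *
from go import plan
plan([.523,.088,.0008],-.2325)
S=grab('scene');D=grab('side')
a=cv2.convertScaleAbs(cv2.resize(S['frame'][170:240,290:345],(471,600),interpolation=cv2.INTER_CUBIC),alpha=1.7)
b=cv2.convertScaleAbs(cv2.resize(D['frame'][215:295,228:330],None,fx=7.5,fy=7.5,interpolation=cv2.INTER_CUBIC),alpha=2.0)
cv2.imwrite('pics/a3s.png',a);cv2.imwrite('pics/a3d.png',b)
```

```text
t 17.65 travel [-0.0003  0.      0.0001] twist [0.   0.01 0.02] pos [0.5233 0.088  0.0009] rot [ 3.1416e+00  1.0000e-04 -2.3220e-01] q [-0.25  0.66 -0.03  1.98  0.04  0.5  -2.12] F [ 0.6 -0.1 -1.4] w 0.0588
```

View pics/a3d.png

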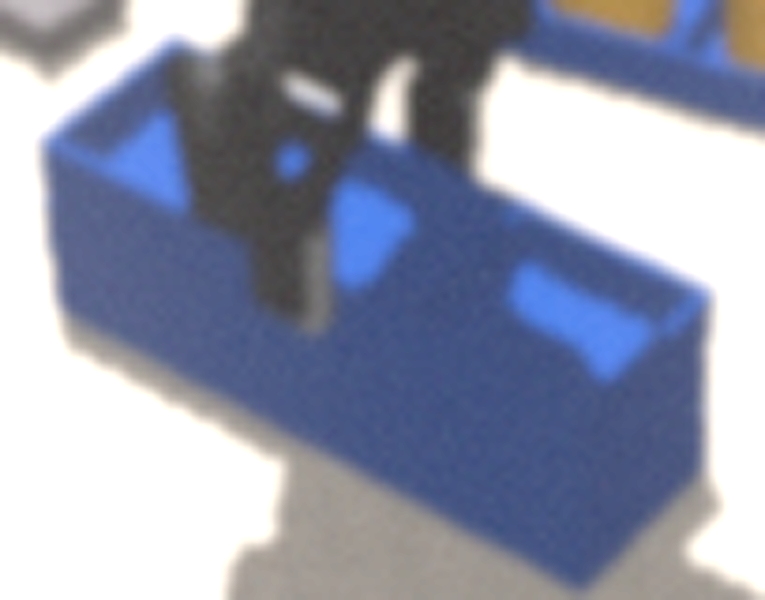

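View pics/a3s.png

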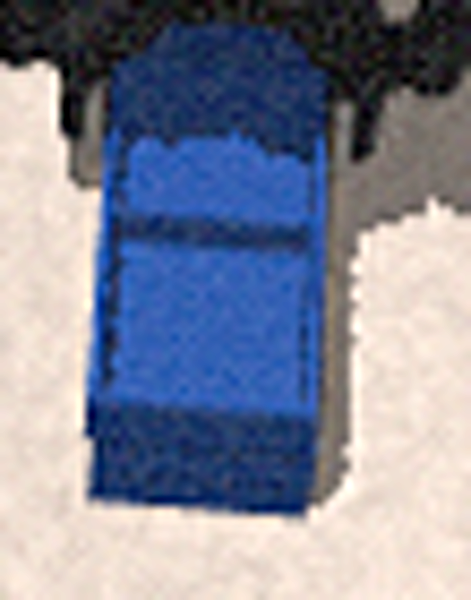

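The edges now run in line in both views. I lower the last millimetre, release and retreat upward.

>>> {"name": "apply_moves", "arguments": {"commands": [{"travel": [0, 0, 0.001], "twist": [0, 0, 0], "claw": 0.05}, {"travel": [0, 0, 0.001], "twist": [0, 0, 0], "claw": 0.05}, {"travel": [0, 0, 0.001], "twist": [0, 0, 0], "claw": 0.062}, {"travel": [0, 0, 0.001], "twist": [0, 0, 0], "claw": 0.07}, {"travel": [0, 0, 0.001], "twist": [0, 0, 0], "claw": 0.08}, {"travel": [0, 0, 0.001], "twist": [0, 0, 0], "claw": 0.08}, {"travel": [0, 0, -0.01], "twist": [0, 0, 0], "claw": 0.08}, {"travel": [0, 0, -0.04], "twist": [0, 0, 0], "claw": 0.08}, {"travel": [0, 0, -0.08], "twist": [0, 0, 0], "claw": 0.08}, {"travel": [0, 0, -0.12], "twist": [0, 0, 0], "claw": 0.08}]}}

```text
clock: 18.75
position: [0.5229, 0.0879, 0.123]
tool_rot: [3.141, 0.0, -0.232]
force: [0.2, 0.5, -0.5]
grip_width: 0.0802
```

>>> {"name": "apply_moves", "arguments": {"commands": [{"travel": [-0.01, 0, -0.03], "twist": [0, 0, 0], "claw": 0.08}, {"travel": [-0.02, 0, -0.05], "twist": [0, 0, 0], "claw": 0.08}, {"travel": [-0.02, 0, -0.05], "twist": [0, 0, 0], "claw": 0.08}, {"travel": [-0.02, 0, -0.05], "twist": [0, 0, 0], "claw": 0.08}]}}

```text
clock: 19.15
position: [0.504, 0.0926, 0.1717]
tool_rot: [-3.141, -0.001, -0.232]
force: [0.0, 1.2, 0.6]
grip_width: 0.0799
```

```bash
python3 w.py pics/w12.png
python3 - <<'E'
from wf import *
W=np.load('W.npy',allow_pickle=True).item()
p,s,H=trayfit(W,.5225,.088,-.23,h=.06); print('3-stack',p.round(4),s)
S=grab('scene');D=grab('side'); cv2.imwrite('pics/scene12.png',cv2.convertScaleAbs(S['frame'],alpha=1.3));cv2.imwrite('pics/side12.png',cv2.convertScaleAbs(D['frame'],alpha=1.4))
for n,f,k in(('red',S,(.5708,.303,.185)),('fill',S,(.522,-.0925,-.043))): print(n,trayfit(f,*k)[:2])
print([cylfit(W,*g,.003) for g in((.46,-.091),(.52,-.093),(.58,-.097))])
E
```

```text
19.2 [0.50379763 0.09248153 0.17092996] [ 3.14155042e+00  4.10662528e-05 -2.32182464e-01]
3-stack [ 0.5235  0.0875 -0.233 ] 0.9886894355428772
red (array([0.56711554, 0.30175595, 0.18288362]), np.float64(0.9244228458088564))
fill (array([ 0.51877073, -0.09395995, -0.04862042]), np.float64(0.9189664197808696))
[(array([ 0.4598111 , -0.08878659]), np.float64(0.9260798540448396)), (array([ 0.51954188, -0.09154089]), np.float64(0.9233352625652457)), (array([ 0.58042291, -0.09443207]), np.float64(0.9245359049208745))]
```

View pics/w12.png

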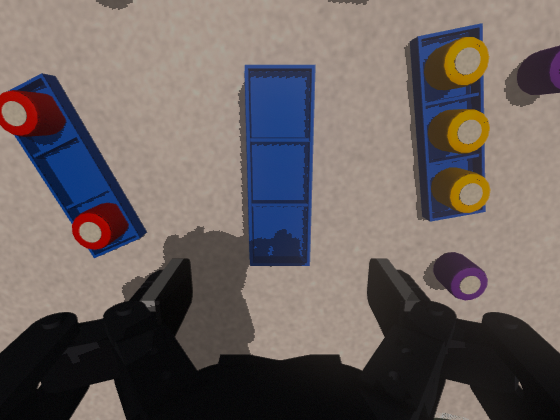

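View pics/scene12.png

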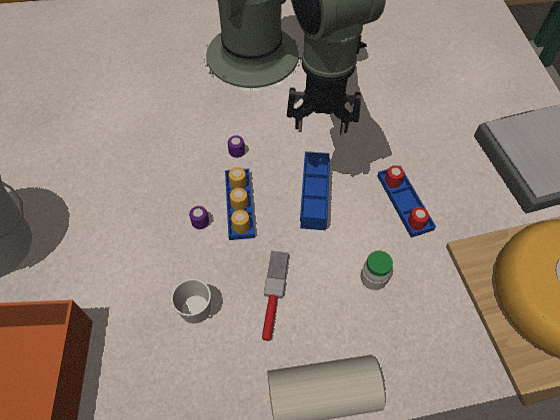

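View pics/side12.png

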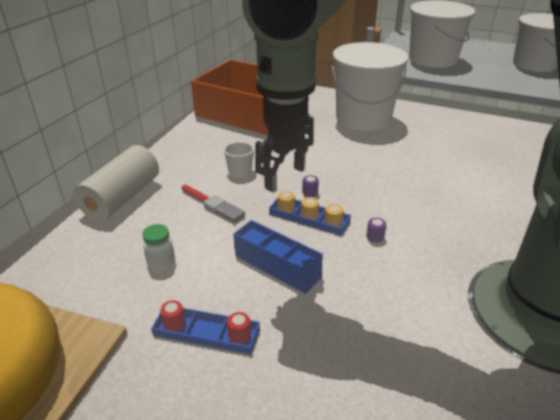

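All views agree:
- The fill tray holds three upright yellow cheeses, at scene (237,178), (239,199) and (240,221).
- The three-tray stack at (315,190) is flush, with the right side up.
- The bystanders are at their starting pixels.
- The gripper is well clear.

I hand in.

```bash
python3 -c "
from workcell import bot
print(bot.job_done())"
```

```text
the job is handed in; nothing more can be done
None
```

The job is done and handed in at about 19.5 s. The single yellow cheese stands in the middle pocket of the fill tray, which now holds three. The emptied tray lies right way up on the stack.

**Last checks:**
- **Stack:** a wrist-camera fit of the three trays as one block matched at 0.989 overlap. It sits at (0.5235, 0.0875, yaw −0.233), against (0.523, 0.088, −0.2325) measured for the upper tray before placing.
- **Fill tray:** the three cheeses stand about 61 mm apart in their pockets.
- **Bystanders:** by eye in the last scene and side pictures, the red cheeses and their tray, the brush, jar, cup and purple cheeses are where they began. The gripper is well clear.

**What failed or disagreed:**
- **First grasp missed:** the first grasp closed above the cheese without touching it. The pictures put the finger ends about 40–45 mm behind the reported TCP, not at it as the description says. I used that measured offset from then on.
- **Camera disagreement:** the scene and wrist cameras differed by about 2 mm in x. The last scene fits of the red and fill trays also came out 2–4 mm from the first ones. I put that down to fitting noise, because those final fits used a different colour threshold.
- **Possible small step:** the last scene view before release hinted at about 1–1.5 mm of sideways step at one corner of the stack. I left it.

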